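# Lay four injector parts in their cut-to-shape nests

### The arm

A 6-joint arm with a two-finger parallel gripper is mounted at the origin on a cart in front of the work surface, level with it; the furniture and walls round the work are solid. World frame = base frame: x ahead of the robot, y to its left, z up, the work surface at z = 0. Lengths are in mm, angles in rad, forces in N, time in s.
With the tool pointing down it reaches from about 400 to 925 mm from the base axis. Payload 12.5 kg.
Tool frame: the origin (TCP) lies midway between the tips of the shut fingers; the grasp point (between the pads) lies 19 mm behind it; z points along the fingers, y is the line along which they close (so a half turn about z gives the same grasp; the last joint's range is limited). The gripper opens to 95 mm and grips with 3 to 60 N. Pads are 20 mm wide; open, the fingers measure 119 mm over their backs; the gripper's body (75 mm by 180 mm) begins 59 mm behind the grasp point.
Start: joints at [1.067, 0.491, 1.559, -0, 1.092, -0.106], TCP at [242.105, 576.222, 214.661] pointing down, gripper open.
Joint ranges: [-3.1, 3.1], [-0.84, 2.19], [0.05, 2.79], [-1.13, 4.28], [0.06, 2.93], [-2.69, 2.69]. Speed limits (rad/s): [2.22, 2.22, 2.79, 3.14, 3.14, 3.14].

### API

Orientations are given as [roll, pitch, yaw] about the fixed x, y, z axes, in that order (R = Rz(yaw) Ry(pitch) Rx(roll)).
In Python, from cell import * gives the robot as it stands. The module is installed in compiled form; this text tells all that it offers.
- The arm moves only by the tool arm_command, never from a script. Its arguments are lists of equal length, an entry for each row: "delta_pos": the shift along the world's x, y, z in units of 250 mm (1.0 is 250 mm), a list of three; "delta_rot": the turn, a rotation vector about the world's x, y, z in units of 90 degrees (1.0 is 90 degrees), a list of three; "claw": the closure, from 0 (fully open) to 1 (shut). In form: {"delta_pos": [[tx, ty, tz], ...], "delta_rot": [[wx, wy, wz], ...], "claw": [claw, ...]}. A call has exactly 5 rows; each row is the pose to reach, as a shift and turn from the pose commanded when the call began; what a row does not reach only later rows make up. A row lasts 1/12 s, in which the tool goes at most 41.7 mm and 7.16 degrees, less where a joint would pass 70% of its speed; a pose out of reach is approached as far as the arm can. A call with a number of a shift or a turn outside -1 to 1 is refused whole. A call with a gripper value outside its range is refused whole. The fingers move at their own pace and stop on an object; the grip force is fixed at half the most. Time passes only in rows, so rows that repeat a pose let the fingers close, or fill a call up. It gives the time, the measured TCP pose, the force, the opening and the grip force at its end, in the units of the state.
- state(): the state, without advancing time (a new reading comes with each control period).
- read_camera(name): name is "side" or "top" or "wrist"; returns the picture (384x512x3 uint8, red, green, blue); there is no depth.
- calibration(name): a dict with "camera_matrix" (3x3 intrinsics, pixels), "T" (4x4, takes a point from camera to world coordinates). Camera axes: x right, y down, z forward; pixel columns grow to the right and rows downward; lengths in mm; the calibration is good to about 2 mm. The wrist camera is an equidistant fisheye: a pixel r from the principal point sees the ray r / f radians off the axis. A picture is of the moment at which its call begins: read the wrist's pose just before it. calibration takes no time and is no camera call; for the wrist camera it gives the pose at the moment of the call.
- job_done(): hands the job in; it is judged then, once.
The state is a dict: "t": time; "joints": joint angles; "qvel": joint speeds; "tau": joint torques, N m; "eef_pos": TCP position; "tcp_rot": TCP orientation; "ft_force": force on the tool from outside, world axes, zero at the start; "moment": the same for the moment, N m; "opening": opening from 0.0 (shut) to 1.0 (fully open); "grip_force": force on a finger pad.
Only numpy, scipy, OpenCV 4.12 (cv2) and the standard library are available. Lean on these libraries where they do the work, as an engineer would, in place of code of your own. Each camera call takes 0.05 s, during which the arm holds its last target. There are 200 camera calls.

### The job

Four steel injector parts of different lengths lie loose on the bench. Lay each one in the grey plastic nest that is cut to its own length, with its thin nozzle in the narrow end of the cutout, so that it lies flat down on the cutout's floor. Leave the loose spanner and the steel union nut where they lie.

Things in the scene. Friction and masses are not known exactly. Their poses are not given: they have to be found in the camera images.
- injector_172: Loose: the longest steel injector, nut in the middle, black cap at the tail, 172 mm long, lying flat. Origin: underside, mid-length; z up; +y runs along it to the nozzle tip. Thin nozzle, 10 mm thick, from the shoulder (y = 53 mm) to y = 86 mm; thick body from there back to y = -86 mm (its middle at y = -16.5), 27 mm high, grasped across x, 19 mm wide.
- injector_137: Loose: the second longest steel injector, black cap at the tail, 137 mm long, lying flat. Origin: underside, mid-length; z up; +y runs along it to the nozzle tip. Thin nozzle, 7 mm thick, from the shoulder (y = 46 mm) to y = 68 mm; thick body from there back to y = -68 mm (its middle at y = -11), 26.5 mm high, grasped across x, 19 mm wide.
- injector_80: Loose: a short steel nozzle body with a long thin pin nozzle, 80 mm long, lying flat. Origin: underside, mid-length; z up; +y runs along it to the nozzle tip. Thin nozzle, 6 mm thick, from the shoulder (y = 13 mm) to y = 40 mm; thick body from there back to y = -40 mm (its middle at y = -13.5), 25 mm high, grasped across x, 19 mm wide.
- injector_50: Loose: the shortest steel nozzle body with a stubby nozzle, 50 mm long, lying flat. Origin: underside, mid-length; z up; +y runs along it to the nozzle tip. Thin nozzle, 11 mm thick, from the shoulder (y = 15 mm) to y = 25 mm; thick body from there back to y = -25 mm (its middle at y = -5), 25 mm high, grasped across x, 19 mm wide.
- nest_172: Fixed grey nest with black floor for the 172 mm part, 53 x 202 x 16 mm, cutout floor 4 mm above the bench. Origin: on the bench under the cutout's shoulder. +y points to the narrow end: 20 mm wide to y = 38 mm; 33 mm wide back to y = -144 mm. Finger notches in both sides, 40 mm wide, down to the floor, at y = -69.5. Seated part: same yaw, origin at y = -53, 5 mm play at each end.
- nest_137: Fixed grey nest with black floor for the 137 mm part, 53 x 167 x 16 mm, cutout floor 4 mm above the bench. Origin: on the bench under the cutout's shoulder. +y points to the narrow end: 20 mm wide to y = 27 mm; 33 mm wide back to y = -119 mm. Finger notches in both sides, 40 mm wide, down to the floor, at y = -57. Seated part: same yaw, origin at y = -46, 5 mm play at each end.
- nest_80: Fixed grey nest with black floor for the 80 mm part, 53 x 110 x 16 mm, cutout floor 4 mm above the bench. Origin: on the bench under the cutout's shoulder. +y points to the narrow end: 20 mm wide to y = 32 mm; 33 mm wide back to y = -58 mm. Finger notches in both sides, 40 mm wide, down to the floor, at y = -26.5. Seated part: same yaw, origin at y = -13, 5 mm play at each end.
- nest_50: Fixed grey nest with black floor for the 50 mm part, 53 x 80 x 16 mm, cutout floor 4 mm above the bench. Origin: on the bench under the cutout's shoulder. +y points to the narrow end: 20 mm wide to y = 15 mm; 33 mm wide back to y = -45 mm. Finger notches in both sides, 40 mm wide, down to the floor, at y = -20. Seated part: same yaw, origin at y = -15, 5 mm play at each end.
- spanner: Bystander: steel combination spanner, 170 x 25 x 8 mm, lying flat and loose. Origin on its underside at its middle, y along it. To be left alone.
- union_nut: Bystander: small steel union nut, 22 x 25 x 18 mm, loose. Origin at the centre of its underside. To be left alone.
Mind the look-alikes: they are no part of the job. What is shaped like the injector_172 but green is not meant.

How it is judged:
By the outcome, as a careful person would: the job done as asked, in the order asked, and still so for the second after the job is handed in, with the robot touching nothing.
It also fails if it takes over 99 s, if anything falls off the work surface, if the arm or the gripper's body presses on something with over 40 N, if the wrist force passes 120 N, or if a joint passes its speed limit or range.

## Working session

There is one attempt and no reset: what is moved stays moved. The work goes in short steps, Python scripts to look and compute and a tool call to move; the robot and the scene stay as the last step left them, time stands still between calls to the robot, and variables do not carry over. Pictures are saved under pics/ and viewed, at most 14 in all, crops included, and the job is handed in when it is done.

Besides the shell and the picture viewer there is one more tool, called after "Call:" by a JSON object that holds its "fn" and its "kwargs". arm_command: Moves the arm, as the interface text tells. Shifts and turns lie within -1 to 1; 1 stands for 250 mm of shift or 90 degrees of turn. Its arguments: {"type":"object","properties":{"delta_pos":{"type":"array"},"delta_rot":{"type":"array"},"claw":{"type":"array"}},"required":["delta_pos","delta_rot","claw"]}

```bash
mkdir -p pics
python3 - <<'E'
from cell import *
import cv2,numpy as np
np.set_printoptions(precision=3,suppress=True)
s=state();print(s)
for n in("top","side","wrist"):
    c=calibration(n);print(n,c["camera_matrix"],c["T"])
    im=read_camera(n);cv2.imwrite(f"pics/{n}0.png",im[:,:,::-1])
a=cv2.imread("pics/top0.png");cv2.imwrite("pics/top0b.png",cv2.resize(a,(800,600),interpolation=cv2.INTER_CUBIC))
a=cv2.imread("pics/side0.png");cv2.imwrite("pics/side0b.png",cv2.resize(a,(800,600),interpolation=cv2.INTER_CUBIC))
E
```

```text
{'t': 0.0, 'joints': array([ 1.067,  0.492,  1.559, -0.   ,  1.092, -0.106]), 'qvel': array([-0.001, -0.   , -0.002, -0.002,  0.   ,  0.001]), 'tau': array([ -0.002, -61.262, -25.818,   0.069,   0.048,  -0.   ]), 'eef_pos': array([241.993, 576.001, 214.057]), 'tcp_rot': array([-3.14 , -0.   ,  2.744]), 'ft_force': array([ 1.205, -0.635,  0.366]), 'moment': array([ 0.003, -0.016,  0.034]), 'grip_force': 0.0, 'opening': 1.0008625876009747}
top [[353.01    0.    245.76 ]
 [  0.    353.01  189.283]
 [  0.      0.      1.   ]] [[  -0.031   -0.978    0.205  322.547]
 [  -1.       0.031   -0.004  -64.65 ]
 [  -0.003   -0.205   -0.979 1123.358]
 [   0.       0.       0.       1.   ]]
side [[388.772   0.    257.803]
 [  0.    388.772 194.413]
 [  0.      0.      1.   ]] [[   0.824   -0.384    0.416   34.447]
 [  -0.566   -0.55     0.614 -805.101]
 [  -0.007   -0.742   -0.671  839.998]
 [   0.       0.       0.       1.   ]]
wrist [[297.319   0.    256.797]
 [  0.    297.319 189.847]
 [  0.      0.      1.   ]] [[  0.387   0.889   0.247 172.34 ]
 [  0.922  -0.372  -0.105 605.926]
 [ -0.001   0.268  -0.963 383.678]
 [  0.      0.      0.      1.   ]]
```

View pics/top0b.png

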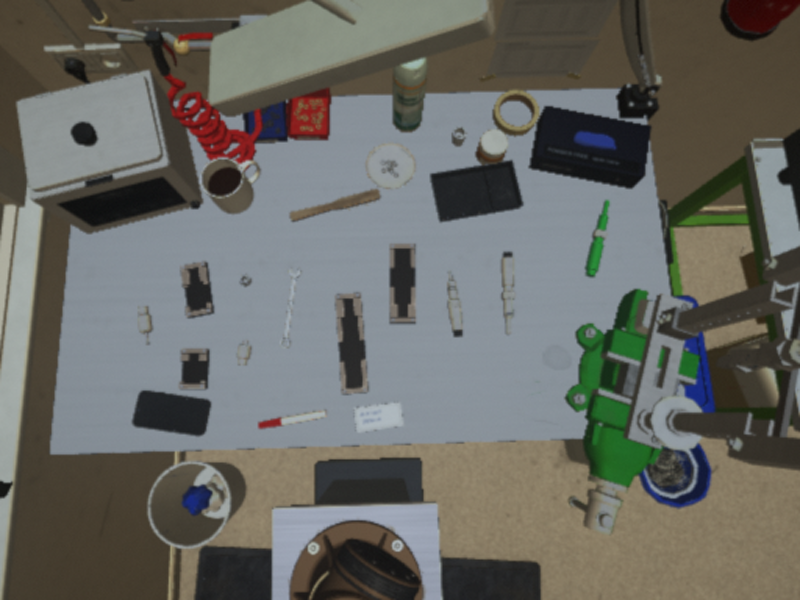

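View pics/side0b.png

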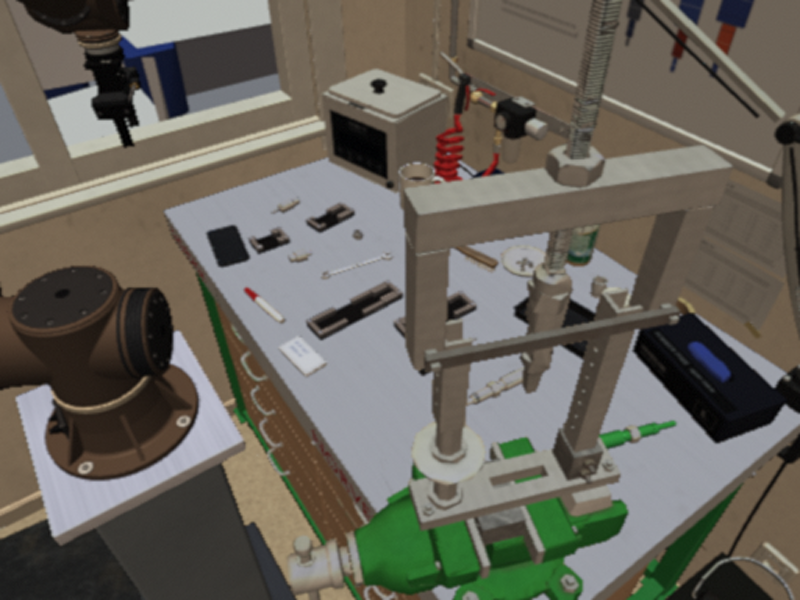

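The top view (upscaled px) shows these:
- **Long parts:** steel injectors at (508,292) and (455,303), and a green look-alike at (598,240).
- **Short parts:** (145,322) and (244,352).
- **Nests:** (351,342), (402,283), (197,289) and (194,368).
- **Bystanders:** spanner (291,307) and nut (245,281).

The side view confirms the layout, with a tall press on the right. I'll move the wrist camera over the left group first.

Call:
{"fn": "arm_command", "kwargs": {"delta_pos": [[0.1, 0, 0.02], [0.2, -0.2, 0.04], [0.3, -0.3, 0.06], [0.4, -0.4, 0.08], [0.48, -0.48, 0.09]], "delta_rot": [[0, 0, 0.05], [0, 0, 0.1], [0, 0, 0.15], [0, 0, 0.2], [0, 0, 0.25]], "claw": [0, 0, 0, 0, 0]}}

```text
t: 0.57
eef_pos: [363.5, 454.1, 237.7]
tcp_rot: [-3.142, 0.0, 3.14]
ft_force: [0.4, 0.7, 0.2]
opening: 0.997
grip_force: 0.0
```

Call:
{"fn": "arm_command", "kwargs": {"delta_pos": [[0.12, -0.12, 0.02], [0.24, -0.24, 0.04], [0.36, -0.36, 0.06], [0.48, -0.48, 0.09], [0.48, -0.48, 0.09]], "delta_rot": [[0, 0, 0], [0, 0, 0], [0, 0, 0], [0, 0, 0], [0, 0, 0]], "claw": [0, 0, 0, 0, 0]}}

```text
t: 0.98
eef_pos: [486.1, 332.3, 260.4]
tcp_rot: [-3.141, 0.002, 3.133]
ft_force: [-0.1, -0.0, 0.4]
opening: 0.998
grip_force: 0.0
```

```bash
cat > h.py <<'E'
from cell import *
import cv2,numpy as np,pickle
np.set_printoptions(precision=3,suppress=True)
def snap(n,name):
    c=calibration(n);im=read_camera(n)
    pickle.dump((n,c),open(f"pics/{name}.pkl","wb"));cv2.imwrite(f"pics/{name}.png",im[:,:,::-1])
def load(name):
    n,c=pickle.load(open(f"pics/{name}.pkl","rb"));return n,np.array(c["camera_matrix"]),np.array(c["T"]),cv2.imread(f"pics/{name}.png")
def ray(name,px):
    n,K,T,_=load(name);px=np.atleast_2d(px).astype(float)
    v=(px-K[:2,2])/K[0,0]
    if n=="wrist":
        r=np.linalg.norm(v,axis=1,keepdims=True)+1e-12
        d=np.hstack([v/r*np.sin(r),np.cos(r)])
    else: d=np.hstack([v,np.ones((len(v),1))])
    return T[:3,3],d@T[:3,:3].T
def plane(name,px,z):
    o,d=ray(name,px);return (o+d*((z-o[2])/d[:,2:3]))[:,:2]
def proj(name,P):
    n,K,T,_=load(name);q=(np.atleast_2d(P)-T[:3,3])@T[:3,:3]
    if n=="wrist":
        rr=np.linalg.norm(q[:,:2],axis=1,keepdims=True);v=q[:,:2]/rr*np.arctan2(rr,q[:,2:3])
    else: v=q[:,:2]/q[:,2:3]
    return v*K[0,0]+K[:2,2]
def ortho(name,x0,x1,y0,y1,z=0,s=2.0):
    # top-down metric view of plane z: rows = x downward from x1, cols = y from y1 (left) ; s px/mm
    H,W=int((x1-x0)*s),int((y1-y0)*s);r,c=np.mgrid[:H,:W]
    P=np.stack([x1-r.ravel()/s,y1-c.ravel()/s,np.full(H*W,z)],1)
    m=proj(name,P).astype(np.float32).reshape(H,W,2)
    return cv2.remap(load(name)[3],m[...,0],m[...,1],cv2.INTER_CUBIC)
def pose():
    s=state();print("t %.2f"%s["t"],s["eef_pos"],s["tcp_rot"],"F",s["ft_force"],"op %.3f grip %.1f"%(s["opening"],s["grip_force"]))
E
python3 - <<'E'
from h import *
pose();snap("wrist","wA");pose()
cv2.imwrite("pics/wAb.png",cv2.resize(load("wA")[3],(800,600),interpolation=cv2.INTER_CUBIC))
E
```

```text
t 0.98 [486.125 332.3   260.442] [-3.141  0.002  3.133] F [-0.097 -0.029  0.392] op 0.998 grip 0.0
t 1.03 [484.807 333.494 260.003] [3.141 0.001 3.132] F [-0.324  0.218 -0.534] op 1.002 grip 0.0
```

View pics/wAb.png

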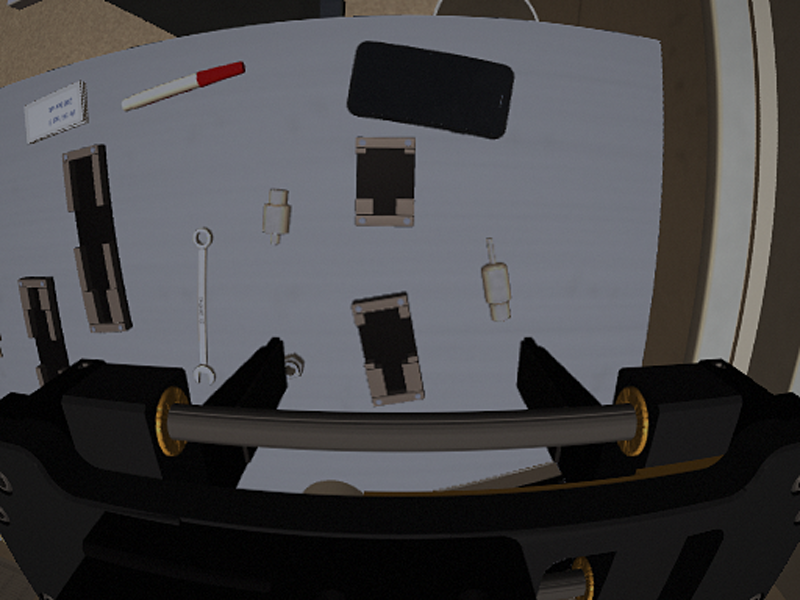

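The wrist view (upscaled px) shows the 80 part at (497,280), with its nozzle pointing up in the picture (−x), and the 50 part at (275,215). Nest_50 is at (385,180) and nest_80 at (388,347); both have their long narrow-end blocks at the bottom (+x). Next are a second viewpoint here and two over the right group.

Call:
{"fn": "arm_command", "kwargs": {"delta_pos": [[0, -0.1, 0], [0, -0.2, 0], [0, -0.3, 0], [0, -0.4, 0], [0, -0.4, 0]], "delta_rot": [[0, 0, 0], [0, 0, 0], [0, 0, 0], [0, 0, 0], [0, 0, 0]], "claw": [0, 0, 0, 0, 0]}}

```text
t: 1.45
eef_pos: [481.2, 234.1, 259.5]
tcp_rot: [-3.141, -0.001, 3.136]
ft_force: [0.4, -0.0, 0.4]
opening: 0.996
grip_force: 0.0
```

Run:
```python
from h import *
snap("wrist","x");pose();snap("wrist","wA2");pose()
```

```text
t 1.50 [481.51  235.519 259.642] [ 3.142 -0.     3.135] F [0.342 0.977 0.08 ] op 1.001 grip 0.0
t 1.55 [481.69  236.441 259.692] [ 3.141 -0.     3.136] F [0.258 0.325 0.233] op 1.001 grip 0.0
```

Call:
{"fn": "arm_command", "kwargs": {"delta_pos": [[0, -0.14, 0], [0, -0.28, 0], [0, -0.42, 0], [0, -0.56, 0], [0, -0.7, 0]], "delta_rot": [[0, 0, 0], [0, 0, 0], [0, 0, 0], [0, 0, 0], [0, 0, 0]], "claw": [0, 0, 0, 0, 0]}}

```text
t: 1.97
eef_pos: [481.9, 61.2, 259.6]
tcp_rot: [3.141, -0.0, 3.138]
ft_force: [1.3, -0.4, -1.4]
opening: 0.998
grip_force: 0.0
```

Call:
{"fn": "arm_command", "kwargs": {"delta_pos": [[0, -0.14, 0], [0, -0.28, 0], [0, -0.42, 0], [0, -0.56, 0], [0, -0.6, 0]], "delta_rot": [[0, 0, 0], [0, 0, 0], [0, 0, 0], [0, 0, 0], [0, 0, 0]], "claw": [0, 0, 0, 0, 0]}}

```text
t: 2.38
eef_pos: [482.6, -91.1, 259.5]
tcp_rot: [-3.141, 0.0, 3.136]
ft_force: [-0.1, -0.4, -0.2]
opening: 0.997
grip_force: 0.0
```

Run:
```python
from h import *
snap("wrist","x");snap("wrist","x");pose();snap("wrist","wB");pose()
```

```text
t 2.48 [482.488 -89.265 259.361] [ 3.141 -0.     3.135] F [ 0.321  0.573 -1.115] op 1.001 grip 0.0
t 2.53 [482.351 -88.144 259.407] [ 3.141 -0.     3.136] F [-0.221  0.323  0.317] op 1.000 grip 0.0
```

Call:
{"fn": "arm_command", "kwargs": {"delta_pos": [[0, -0.14, 0], [0, -0.28, 0], [0, -0.4, 0], [0, -0.4, 0], [0, -0.4, 0]], "delta_rot": [[0, 0, 0], [0, 0, 0], [0, 0, 0], [0, 0, 0], [0, 0, 0]], "claw": [0, 0, 0, 0, 0]}}

```text
t: 2.95
eef_pos: [482.5, -187.9, 259.3]
tcp_rot: [3.141, -0.0, 3.136]
ft_force: [-0.2, 0.5, 0.0]
opening: 1.003
grip_force: 0.0
```

Run:
```python
from h import *
snap("wrist","x");pose();snap("wrist","wB2");pose()
# metric pictures (2 px/mm): rows x downward, cols y
a=ortho("wA",340,640,250,460,10,1.9);b=ortho("wA2",340,640,90,290,10,1.9)
cv2.imwrite("pics/oA.png",np.hstack([a,b]))
c=ortho("wB",360,680,-180,60,10,1.8);d=ortho("wB2",360,680,-360,-160,10,1.8)
print(a.shape,b.shape,c.shape,d.shape)
cv2.imwrite("pics/oB.png",np.hstack([c,d]))
```

```text
t 3.00 [ 482.399 -187.242  259.406] [ 3.141 -0.     3.137] F [0.364 1.59  0.243] op 0.998 grip 0.0
t 3.05 [ 482.376 -186.973  259.556] [ 3.141 -0.     3.138] F [-0.586  0.349  0.119] op 0.999 grip 0.0
(570, 399, 3) (570, 380, 3) (576, 432, 3) (576, 360, 3)
```

View pics/oA.png

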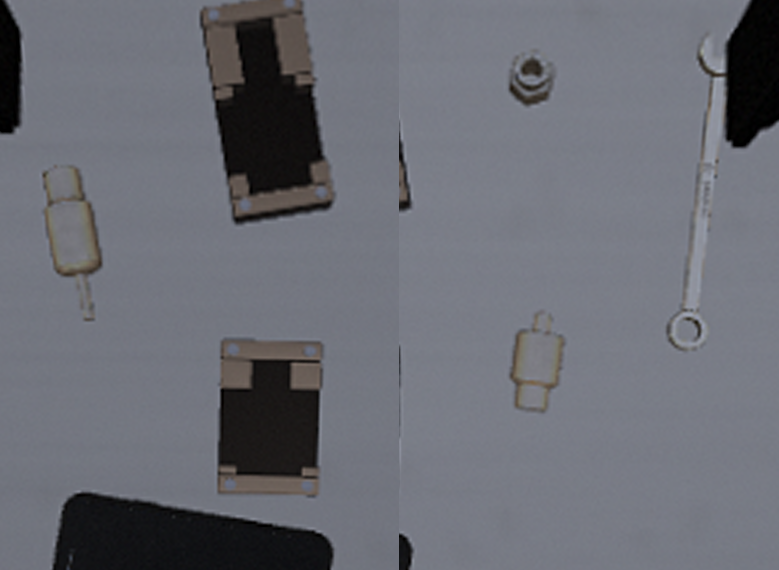

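View pics/oB.png

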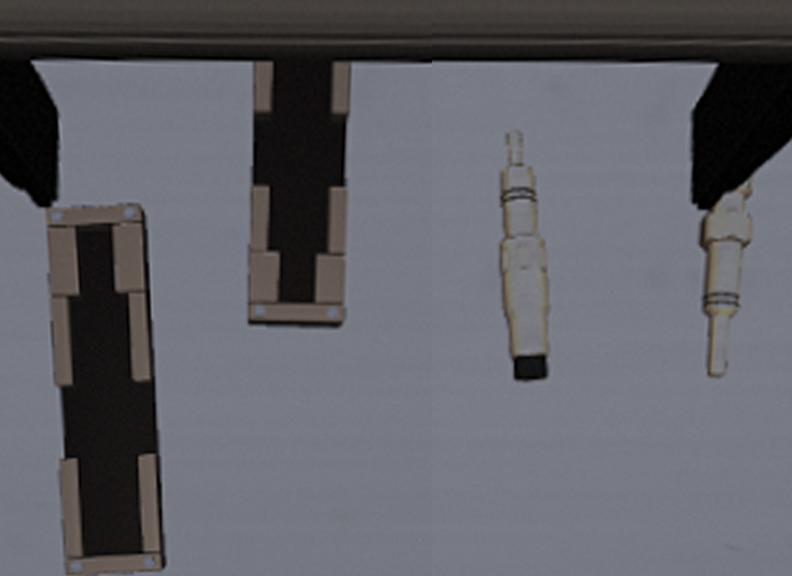

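The metric views (up = +x, left = +y) settle the candidates:
- **172:** the long steel part at oB (725,290), nozzle −x. The other part of that shape is the green one at top-view (598,240), which isn't meant.
- **137:** oB (525,260), black cap −x, nozzle +x.
- **80:** oA (73,240), pin nozzle −x.
- **50:** oA (537,365). Its 10 mm stub points +x and the thicker step is the tail.
- **Nests:** 172, 80 and 50 have the narrow end at +x; 137 has it at −x.

One more pair of views will clear the finger occlusion, then I'll measure.

Call:
{"fn": "arm_command", "kwargs": {"delta_pos": [[-0.1, -0.06, 0], [-0.2, -0.12, 0], [-0.3, -0.17, 0], [-0.3, -0.17, 0], [-0.3, -0.17, 0]], "delta_rot": [[0, 0, 0], [0, 0, 0], [0, 0, 0], [0, 0, 0], [0, 0, 0]], "claw": [0, 0, 0, 0, 0]}}

```text
t: 3.47
eef_pos: [407.0, -230.3, 260.1]
tcp_rot: [-3.141, 0.001, 3.136]
ft_force: [0.3, 0.5, 0.1]
opening: 0.996
grip_force: 0.0
```

Run:
```python
from h import *
snap("wrist","x");snap("wrist","x");snap("wrist","wC")
```

Call:
{"fn": "arm_command", "kwargs": {"delta_pos": [[0, 0.1, 0], [0, 0.2, 0], [0, 0.3, 0], [0, 0.4, 0], [0, 0.4, 0]], "delta_rot": [[0, 0, 0], [0, 0, 0], [0, 0, 0], [0, 0, 0], [0, 0, 0]], "claw": [0, 0, 0, 0, 0]}}

```text
t: 4.03
eef_pos: [407.2, -127.5, 259.7]
tcp_rot: [3.141, -0.0, 3.14]
ft_force: [0.8, -0.4, 0.2]
opening: 0.997
grip_force: 0.0
```

```bash
cat >> h.py <<'E'
def comps(name,z,box,s=2.0,thr=22):
    im=cv2.GaussianBlur(ortho(name,*box,z,s),(0,0),1).astype(float)
    bg=np.median(im.reshape(-1,3),0);m=(np.abs(im-bg).max(2)>thr).astype(np.uint8)
    m=cv2.morphologyEx(m,cv2.MORPH_CLOSE,np.ones((9,9)))
    out=[]
    for c in cv2.findContours(m,cv2.RETR_EXTERNAL,cv2.CHAIN_APPROX_NONE)[0]:
        if cv2.contourArea(c)<300*s*s/2: continue
        mk=cv2.drawContours(np.zeros_like(m),[c],-1,1,-1)
        r,q=np.nonzero(mk);P=np.stack([box[1]-r/s,box[3]-q/s],1)
        R=cv2.boxPoints(cv2.minAreaRect(c.astype(np.float32)));R=np.stack([box[1]-R[:,1]/s,box[3]-R[:,0]/s],1)
        e=[R[1]-R[0],R[2]-R[1]];e.sort(key=np.linalg.norm)
        L=e[1]/np.linalg.norm(e[1]);L=L if L[0]>0 else -L
        out.append(dict(c=R.mean(0),m=P.mean(0),L=np.linalg.norm(e[1]),W=np.linalg.norm(e[0]),yaw=np.degrees(np.arctan2(L[1],L[0]))))
    return out
def tri(obs):
    A=np.zeros((3,3));b=np.zeros(3)
    for n,p in obs:
        o,d=ray(n,p);d=d[0]/np.linalg.norm(d[0]);M=np.eye(3)-np.outer(d,d);A+=M;b+=M@o
    return np.linalg.solve(A,b)
E
python3 - <<'E'
from h import *
snap("wrist","x");snap("wrist","x");snap("wrist","wC2");pose()
boxes={"p172":(420,660,-360,-270),"p137":(440,640,-240,-155),"n137":(460,680,-130,-20),"n172":(350,590,-40,60),
"p80":(440,580,380,450),"p50":(400,500,185,245),"n80":(510,640,270,360),"n50":(370,470,280,360)}
views={k:(("wC","wC2","wB2","wB") if k in("p172","p137","n137","n172") else("wA","wA2")) for k in boxes}
for k,b in boxes.items():
    z=13 if k[0]=="p" else 16; cs=[]
    for v in views[k]+("top",):
        if v=="top": snap("top","top") if not __import__("os").path.exists("pics/top.pkl") else 0
        for o in comps(v,z,b): print(k,v,"c",o["c"],"mass",o["m"],"L %.1f W %.1f yaw %.1f"%(o["L"],o["W"],o["yaw"]));
        q=comps(v,z,b)
        if q and v!="top": 
            o=max(q,key=lambda o:o["L"]);cs.append((v,proj(v,[*o["c"],z])))
    if len(cs)>1: print("   tri centre",tri(cs[:2]))
a=ortho("wC",430,650,-360,-150,13,2.6);b=ortho("wC2",400,680,-130,60,16,2.0)
H=max(a.shape[0],b.shape[0]);pad=lambda i:np.vstack([i,np.zeros((H-i.shape[0],i.shape[1],3),np.uint8)])
cv2.imwrite("pics/oC.png",np.hstack([pad(b[:600]),pad(a[:600])])[:600,:800])
E
```

```text
t 4.18 [ 407.731 -130.846  259.702] [-3.141  0.     3.139] F [-0.545  0.626  0.165] op 0.997 grip 0.0
p172 wC c [ 559.   -314.75] mass [ 574.482 -321.219] L 179.0 W 89.5 yaw -0.0
p172 wC2 c [ 564.75 -314.75] mass [ 586.629 -313.409] L 190.5 W 89.5 yaw -0.0
p172 wB2 c [ 565.   -314.75] mass [ 605.001 -323.759] L 190.0 W 89.5 yaw -0.0
p172 wB c [ 565.   -314.75] mass [ 609.146 -319.333] L 190.0 W 89.5 yaw -0.0
p172 top c [ 532.448 -303.802] mass [ 500.092 -303.07 ] L 225.4 W 67.8 yaw -1.3
   tri centre [ 563.035 -315.295   10.882]
p137 wC c [ 543.5  -197.25] mass [ 568.199 -202.098] L 155.0 W 84.5 yaw -0.0
p137 wC2 c [ 543.25 -197.25] mass [ 567.576 -202.183] L 153.5 W 84.5 yaw -0.0
p137 wB2 c [ 536.403 -209.555] mass [ 527.196 -210.37 ] L 138.1 W 26.5 yaw 4.6
p137 wB c [ 554.26  -217.048] mass [ 573.236 -216.236] L 173.4 W 42.5 yaw -2.7
p137 top c [ 447.25 -167.75] mass [ 445.401 -163.569] L 25.5 W 13.5 yaw 90.0
p137 top c [ 580.5  -197.25] mass [ 591.049 -200.39 ] L 119.0 W 84.5 yaw -0.0
   tri centre [ 543.366 -197.255   13.019]
n137 wC c [522.5  -74.75] mass [522.234 -74.779] L 124
[... 1219 characters left out ...]
 W 26.9 yaw -8.1
p50 wA2 c [449.206 217.926] mass [442.984 219.464] L 51.5 W 26.5 yaw -7.8
p50 top c [448.758 216.857] mass [447.436 213.716] L 49.8 W 28.2 yaw -9.9
   tri centre [449.433 217.856  11.483]
n80 wA c [575.25 315.25] mass [574.917 315.299] L 129.5 W 89.5 yaw -0.0
n80 wA2 c [575.25 315.25] mass [575.25 315.25] L 129.5 W 89.5 yaw -0.0
n80 top c [575.25 315.25] mass [570.028 314.054] L 129.5 W 89.5 yaw -0.0
   tri centre [575.25 315.25  16.  ]
n50 wA c [420.25 320.25] mass [420.25 320.25] L 99.5 W 79.5 yaw 0.0
n50 wA2 c [420.25 320.25] mass [420.25 320.25] L 99.5 W 79.5 yaw 0.0
n50 top c [420.25 320.25] mass [420.25 320.25] L 99.5 W 79.5 yaw 0.0
   tri centre [420.25 320.25  16.  ]
```

View pics/oC.png

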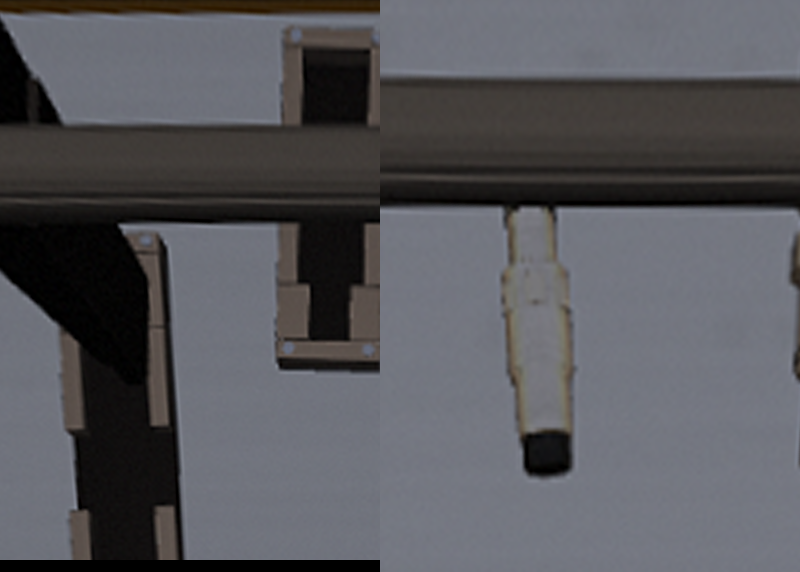

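That was the wrong way: at lower x the gripper bar hides the bench ahead. I'll view from further forward, first over nest_137 and then centred over the 172 part.

Call:
{"fn": "arm_command", "kwargs": {"delta_pos": [[0.15, 0.07, 0], [0.3, 0.14, 0], [0.45, 0.2, 0], [0.6, 0.24, 0], [0.6, 0.24, 0]], "delta_rot": [[0, 0, 0], [0, 0, 0], [0, 0, 0], [0, 0, 0], [0, 0, 0]], "claw": [0, 0, 0, 0, 0]}}

```text
t: 4.65
eef_pos: [562.2, -70.5, 258.5]
tcp_rot: [3.141, 0.001, 3.138]
ft_force: [-1.4, -0.1, -0.7]
opening: 0.999
grip_force: 0.0
```

Run:
```python
from h import *
snap("wrist","x");snap("wrist","x");snap("wrist","wE");pose()
```

```text
t 4.80 [556.88  -71.72  258.868] [ 3.141 -0.002  3.136] F [ 0.646 -0.615  0.017] op 1.001 grip 0.0
```

Call:
{"fn": "arm_command", "kwargs": {"delta_pos": [[0, -0.15, 0], [0, -0.3, 0], [0, -0.45, 0], [0, -0.6, 0], [0, -0.75, 0]], "delta_rot": [[0, 0, 0], [0, 0, 0], [0, 0, 0], [0, 0, 0], [0, 0, 0]], "claw": [0, 0, 0, 0, 0]}}

```text
t: 5.22
eef_pos: [555.5, -261.3, 260.2]
tcp_rot: [-3.141, 0.0, 3.135]
ft_force: [0.0, -0.2, 0.4]
opening: 1.0
grip_force: 0.0
```

Call:
{"fn": "arm_command", "kwargs": {"delta_pos": [[0, -0.12, 0], [0, -0.2, 0], [0, -0.24, 0], [0, -0.24, 0], [0, -0.24, 0]], "delta_rot": [[0, 0, 0], [0, 0, 0], [0, 0, 0], [0, 0, 0], [0, 0, 0]], "claw": [0, 0, 0, 0, 0]}}

```text
t: 5.63
eef_pos: [556.4, -318.6, 259.7]
tcp_rot: [3.141, -0.0, 3.135]
ft_force: [0.0, -0.3, 0.2]
opening: 1.003
grip_force: 0.0
```

Run:
```python
from h import *
snap("wrist","x");snap("wrist","wD");pose()
```

```text
t 5.73 [ 556.936 -317.582  259.983] [3.141 0.    3.137] F [-0.035  0.299 -0.088] op 0.999 grip 0.0
```

Call:
{"fn": "arm_command", "kwargs": {"delta_pos": [[-0.1, 0, -0.1], [-0.2, 0, -0.2], [-0.2, 0, -0.2], [-0.2, 0, -0.2], [-0.2, 0, -0.2]], "delta_rot": [[0, 0, 0], [0, 0, 0], [0, 0, 0], [0, 0, 0], [0, 0, 0]], "claw": [0, 0, 0, 0, 0]}}

```text
t: 6.15
eef_pos: [508.1, -318.4, 210.8]
tcp_rot: [-3.141, 0.002, 3.137]
ft_force: [0.3, 0.4, 1.1]
opening: 1.004
grip_force: 0.0
```

```bash
cat >> h.py <<'E'
def bgof(v): return np.array([117,108,106.]) if False else np.median(load(v)[3][100:250].reshape(-1,3),0)
def dots(name,box,z=16,s=4.0):
    im=cv2.GaussianBlur(ortho(name,*box,z,s),(0,0),1.5).astype(float)
    top=cv2.morphologyEx(im[...,0],cv2.MORPH_TOPHAT,np.ones((29,29)))
    br=im[...,0]-im[...,2]
    m=((top>25)&(br>-5)).astype(np.uint8);n,_,st,ce=cv2.connectedComponentsWithStats(m)
    return [(box[1]-c[1]/s,box[3]-c[0]/s,int(t[4])) for c,t in zip(ce[1:],st[1:]) if 60<t[4]<700 and max(t[2:4])<30]
E
python3 - <<'E'
from h import *
snap("wrist","x");snap("wrist","wD2");pose()
for v in("wD","wD2"):
    for o in comps(v,13,(440,655,-350,-283)): print("p172",v,"c",o["c"],"mass",o["m"],"L %.1f W %.1f yaw %.1f"%(o["L"],o["W"],o["yaw"]))
for k,vs,b in (("n137",("wE","wB"),(480,680,-110,-35)),("n172",("wE","wB"),(350,590,-30,50)),("n80",("wA","wA2"),(500,640,260,360)),("n50",("wA","wA2"),(360,480,280,370))):
    for v in vs: print(k,v,np.array(dots(v,b)).round(1).tolist())
a=ortho("wD",440,660,-360,-270,13,2.5);b=ortho("wE",480,680,-120,-20,16,2.5);c=ortho("wB",350,570,-40,50,16,2.5)
g=[np.vstack([i,np.zeros((550-i.shape[0],i.shape[1],3),np.uint8)]) for i in (c,b,a)]
cv2.imwrite("pics/oD.png",cv2.convertScaleAbs(np.hstack(g),alpha=1.5))
E
```

```text
t 6.25 [ 508.357 -318.651  210.815] [-3.14   0.002  3.138] F [ 0.127 -0.003 -0.634] op 0.997 grip 0.0
p172 wD c [ 557.611 -321.841] mass [ 567.845 -322.655] L 175.5 W 26.9 yaw -3.8
p172 wD2 c [ 562.5  -316.25] mass [ 582.55  -321.416] L 185.0 W 66.5 yaw -0.0
n137 wE [[662.8, -88.2, 415.0], [506.4, -84.0, 504.0]]
n137 wB [[506.3, -84.0, 516.0]]
n172 wE [[560.1, -12.8, 405.0], [557.6, 27.2, 453.0], [368.4, -23.8, 474.0], [366.0, 16.3, 386.0]]
n172 wB [[573.0, 49.1, 101.0], [564.2, 27.2, 196.0], [560.0, -12.6, 409.0], [557.8, 27.1, 344.0], [368.3, -23.5, 408.0], [366.2, 16.4, 461.0]]
n80 wA [[635.7, 308.3, 405.0], [629.5, 347.7, 394.0], [589.0, 295.5, 70.0], [537.3, 291.7, 413.0], [530.7, 331.3, 528.0]]
n80 wA2 [[639.3, 300.9, 64.0], [629.4, 347.7, 422.0], [547.9, 339.2, 82.0], [537.1, 291.9, 536.0], [530.6, 331.2, 551.0]]
n50 wA [[455.7, 337.5, 428.0], [454.8, 297.4, 386.0], [385.5, 339.1, 402.0], [385.0, 299.0, 369.0]]
n50 wA2 [[455.5, 337.6, 499.0], [454.6, 297.7, 461.0], [385.7, 339.1, 431.0], [384.7, 299.1, 365.0]]
```

View pics/oD.png

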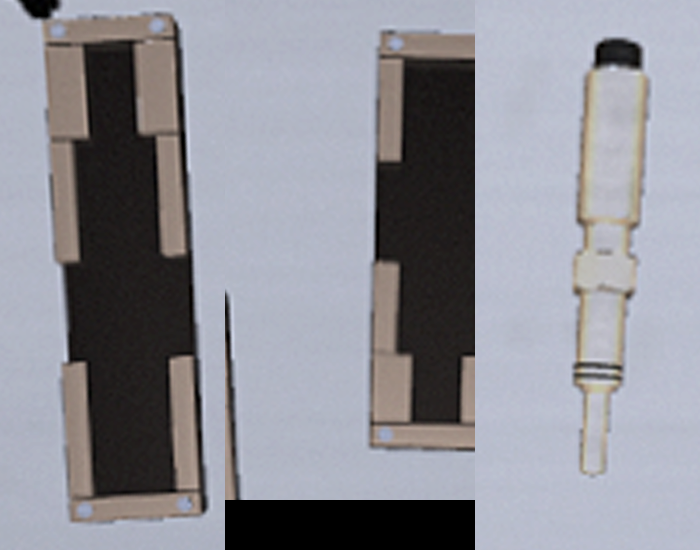

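The 172 part (oD right) is clear, with its cap toward +x, nut mid-length and nozzle −x. The nest dots agree between views at z=16 within 0.3 mm, which confirms their height. I'll do a quick check of the 172 part's height and of nest_137's other dots before reaching.

Run:
```python
from h import *
pose()
print("n137",np.array(dots("wE",(480,690,-150,-20))).round(1).tolist(),np.array(dots("wB2",(480,690,-150,-20))).round(1).tolist())
# 172: nozzle tip + lower body, from two places
P=[]
for v in("wD","wD2"):
    for o in comps(v,13,(440,535,-350,-290)):
        print(v,o["c"],"L %.1f W %.1f yaw %.1f"%(o["L"],o["W"],o["yaw"]))
    im=cv2.GaussianBlur(ortho(v,440,535,-350,-290,5,4),(0,0),1).astype(float);bg=np.median(im.reshape(-1,3),0)
    r,q=np.nonzero(im[...,2]-bg[2]>18);k=r>r.max()-40
    P.append((v,proj(v,[535-r.max()/4,-290-q[k].mean()/4,5])))
    print(v,"tip",plane(v,P[-1][1],7))
print("tip tri",tri(P))
```

```text
t 6.25 [ 508.357 -318.651  210.815] [-3.14   0.002  3.138] F [ 0.127 -0.003 -0.634] op 0.997 grip 0.0
n137 [[662.8, -88.2, 415.0], [662.1, -128.1, 337.0], [506.4, -84.0, 504.0], [505.3, -123.9, 428.0]] [[640.2, -59.2, 478.0], [596.0, -21.2, 186.0], [568.2, -75.3, 372.0], [506.4, -83.9, 518.0], [505.2, -124.0, 477.0]]
wD [ 502.714 -318.782] L 65.6 W 20.6 yaw -2.6Traceback (most recent call last):
  File "<stdin>", line 10, in <module>
    return umr_maximum(a, axis, None, out, keepdims, initial, where)
ValueError: zero-size array to reduction operation maximum which has no identity
```

Run:
```python
from h import *
P=[]
for v in("wD","wD2"):
    o=max(comps(v,13,(440,535,-345,-295)),key=lambda o:o["L"]);L=np.radians(o["yaw"])
    tip=o["c"]-o["L"]/2*np.array([np.cos(L),np.sin(L)]);print(v,o["c"],"L %.1f W %.1f yaw %.1f"%(o["L"],o["W"],o["yaw"]),"tip",tip)
    P.append((v,proj(v,[*tip,13])))
print("tip tri",tri(P))
for k,a in dict(n172=[(560.1,-12.8),(557.6,27.2),(368.4,-23.8),(366,16.3)],n137=[(505.3,-123.9),(506.4,-84),(662.1,-128.1),(662.8,-88.2)],n80=[(635.7,308.3),(629.5,347.7),(537.3,291.7),(530.7,331.3)],n50=[(455.6,337.5),(454.7,297.5),(385.6,339.1),(384.9,299)]).items():
    a=np.array(a);d=(a[0]+a[1]-a[2]-a[3])/2;print(k,"centre",a.mean(0),"len %.1f"%np.hypot(*d),"yaw %.1f"%np.degrees(np.arctan2(d[1],d[0])))
```

```text
wD [ 502.714 -318.782] L 65.6 W 20.6 yaw -2.6 tip [ 469.964 -317.294]
wD2 [ 502.633 -318.912] L 65.5 W 20.4 yaw -2.1 tip [ 469.9 -317.7]
tip tri [ 469.951 -317.497   12.501]
n172 centre [463.025   1.725] len 192.0 yaw 3.3
n137 centre [ 584.15 -106.05] len 156.7 yaw 178.5
n80 centre [583.3  319.75] len 100.0 yaw 9.5
n50 centre [420.2   318.275] len 69.9 yaw -1.3
```

Call:
{"fn": "arm_command", "kwargs": {"delta_pos": [[0.08, 0, -0.1], [0.16, 0, -0.22], [0.26, -0.02, -0.34], [0.26, -0.02, -0.46], [0.26, -0.02, -0.55]], "delta_rot": [[0, 0, -0.02], [0, 0, -0.04], [0, 0, -0.04], [0, 0, -0.04], [0, 0, -0.04]], "claw": [0, 0, 0, 0, 0]}}

```text
t: 6.67
eef_pos: [573.6, -323.2, 70.0]
tcp_rot: [3.141, -0.0, 3.075]
ft_force: [0.3, 0.5, 0.4]
opening: 0.998
grip_force: 0.0
```

Run:
```python
from h import *
snap("wrist","x");snap("wrist","wF");pose()
for o in comps("wF",13,(460,600,-345,-300)): print(o)
cv2.imwrite("pics/wFb.png",cv2.convertScaleAbs(load("wF")[3],alpha=1.5))
```

```text
t 6.77 [ 571.666 -322.535   68.877] [ 3.139 -0.004  3.075] F [ 0.141 -0.784  0.303] op 0.997 grip 0.0
{'c': array([ 536.019, -320.602], dtype=float32), 'm': array([ 542.3  , -321.004]), 'L': np.float32(129.88234), 'W': np.float32(25.990723), 'yaw': np.float32(-3.7152774)}
```

View pics/wFb.png

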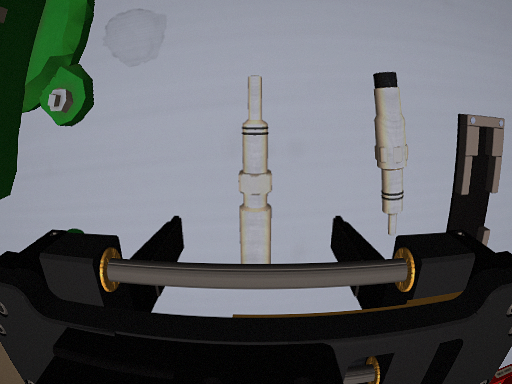

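The wrist picture shows the 172 part centred between the fingers: nozzle at (255,80), nut at (255,182). The measured nozzle axis height of 12.5 mm fits. Descending and gripping.

Call:
{"fn": "arm_command", "kwargs": {"delta_pos": [[0, 0, -0.08], [0, 0, -0.16], [0, 0, -0.22], [0, 0, -0.255], [0, 0, -0.255]], "delta_rot": [[0, 0, 0], [0, 0, 0], [0, 0, 0], [0, 0, 0], [0, 0, 0]], "claw": [0, 0, 0, 0, 0.3]}}

```text
t: 7.18
eef_pos: [572.4, -323.7, 8.4]
tcp_rot: [3.141, -0.0, 3.074]
ft_force: [0.5, 0.4, -0.1]
opening: 0.971
grip_force: 0.0
```

Call:
{"fn": "arm_command", "kwargs": {"delta_pos": [[0, 0, 0], [0, 0, 0], [0, 0, 0], [0, 0, 0], [0, 0, 0]], "delta_rot": [[0, 0, 0], [0, 0, 0], [0, 0, 0], [0, 0, 0], [0, 0, 0]], "claw": [1, 1, 1, 1, 1]}}

```text
t: 7.6
eef_pos: [572.3, -323.9, 9.1]
tcp_rot: [-3.141, 0.001, 3.074]
ft_force: [-0.2, -0.1, 0.5]
opening: 0.635
grip_force: 0.0
```

Call:
{"fn": "arm_command", "kwargs": {"delta_pos": [[0, 0, 0], [0, 0, 0], [0, 0, 0], [0, 0, 0], [0, 0, 0]], "delta_rot": [[0, 0, 0], [0, 0, 0], [0, 0, 0], [0, 0, 0], [0, 0, 0]], "claw": [1, 1, 1, 1, 1]}}

```text
t: 8.02
eef_pos: [572.1, -323.8, 8.4]
tcp_rot: [3.141, -0.0, 3.074]
ft_force: [-0.6, -0.2, 0.9]
opening: 0.288
grip_force: 0.0
```

Call:
{"fn": "arm_command", "kwargs": {"delta_pos": [[0, 0, -0.018], [0, 0, -0.018], [0, 0, -0.018], [0, 0, -0.018], [0, 0, -0.018]], "delta_rot": [[0, 0, 0], [0, 0, 0], [0, 0, 0], [0, 0, 0], [0, 0, 0]], "claw": [0.7, 0.7, 1, 1, 1]}}

```text
t: 8.43
eef_pos: [572.1, -323.7, 3.8]
tcp_rot: [3.141, -0.0, 3.074]
ft_force: [0.5, -0.9, -2.2]
opening: 0.2
grip_force: 30.0
```

Call:
{"fn": "arm_command", "kwargs": {"delta_pos": [[0, 0, 0], [0, 0, 0.04], [0, 0, 0.08], [0, 0, 0.16], [0, 0, 0.2]], "delta_rot": [[0, 0, 0], [0, 0, 0], [0, 0, 0], [0, 0, 0], [0, 0, 0]], "claw": [1, 1, 1, 1, 1]}}

```text
t: 8.85
eef_pos: [572.7, -324.2, 56.6]
tcp_rot: [-3.14, 0.002, 3.074]
ft_force: [1.4, -0.1, -2.8]
opening: 0.197
grip_force: 30.0
```

Run:
```python
from h import *
pose()
```

```text
t 8.85 [ 572.712 -324.194   56.627] [-3.14   0.002  3.074] F [ 1.428 -0.111 -2.839] op 0.197 grip 30.0
```

Gripped: 19 mm opening at 30 N. Now carrying it clear of the vise, then turning half round toward nest_172.

Call:
{"fn": "arm_command", "kwargs": {"delta_pos": [[-0.02, 0.14, 0.08], [-0.04, 0.28, 0.16], [-0.06, 0.42, 0.2], [-0.08, 0.56, 0.2], [-0.1, 0.7, 0.2]], "delta_rot": [[0, 0, 0], [0, 0, 0], [0, 0, -0.06], [0, 0, -0.13], [0, 0, -0.2]], "claw": [1, 1, 1, 1, 1]}}

```text
t: 9.27
eef_pos: [547.0, -147.5, 105.7]
tcp_rot: [3.141, 0.003, 2.754]
ft_force: [0.6, 1.4, -3.0]
opening: 0.196
grip_force: 30.0
```

Call:
{"fn": "arm_command", "kwargs": {"delta_pos": [[-0.04, 0.07, 0], [-0.08, 0.14, 0], [-0.12, 0.21, 0], [-0.16, 0.28, 0], [-0.2, 0.35, 0]], "delta_rot": [[0, 0, -0.07], [0, 0, -0.14], [0, 0, -0.21], [0, 0, -0.28], [0, 0, -0.36]], "claw": [1, 1, 1, 1, 1]}}

```text
t: 9.68
eef_pos: [496.8, -60.5, 104.8]
tcp_rot: [3.141, 0.001, 2.19]
ft_force: [0.2, -0.4, -2.7]
opening: 0.199
grip_force: 30.0
```

Call:
{"fn": "arm_command", "kwargs": {"delta_pos": [[-0.04, 0.05, 0], [-0.08, 0.1, 0], [-0.12, 0.15, 0], [-0.16, 0.2, 0], [-0.2, 0.25, 0]], "delta_rot": [[0, 0, -0.07], [0, 0, -0.15], [0, 0, -0.22], [0, 0, -0.3], [0, 0, -0.38]], "claw": [1, 1, 1, 1, 1]}}

```text
t: 10.1
eef_pos: [446.8, 1.8, 104.7]
tcp_rot: [3.14, 0.0, 1.593]
ft_force: [-0.8, 0.9, -2.3]
opening: 0.198
grip_force: 30.0
```

Call:
{"fn": "arm_command", "kwargs": {"delta_pos": [[0, 0, 0], [0, 0, 0], [0, 0, 0], [0, 0, 0], [0, 0, 0]], "delta_rot": [[0, 0, -0.07], [0, 0, -0.15], [0, 0, -0.22], [0, 0, -0.3], [0, 0, -0.38]], "claw": [1, 1, 1, 1, 1]}}

```text
t: 10.52
eef_pos: [447.4, 1.2, 104.8]
tcp_rot: [3.14, -0.001, 0.998]
ft_force: [0.3, 0.2, -2.7]
opening: 0.198
grip_force: 30.0
```

Call:
{"fn": "arm_command", "kwargs": {"delta_pos": [[0, 0, 0], [0, 0, 0], [0, 0, 0], [0, 0, 0], [0, 0, 0]], "delta_rot": [[0, 0, -0.07], [0, 0, -0.15], [0, 0, -0.22], [0, 0, -0.3], [0, 0, -0.38]], "claw": [1, 1, 1, 1, 1]}}

```text
t: 10.93
eef_pos: [447.4, 1.2, 104.7]
tcp_rot: [3.141, -0.001, 0.402]
ft_force: [0.4, -0.1, -2.2]
opening: 0.197
grip_force: 30.0
```

Call:
{"fn": "arm_command", "kwargs": {"delta_pos": [[0, 0, 0], [0, 0, 0], [0, 0, 0], [0, 0, 0], [0, 0, 0]], "delta_rot": [[0, 0, -0.07], [0, 0, -0.14], [0, 0, -0.22], [0, 0, -0.22], [0, 0, -0.22]], "claw": [1, 1, 1, 1, 1]}}

```text
t: 11.35
eef_pos: [447.3, 1.2, 104.5]
tcp_rot: [3.141, -0.001, 0.066]
ft_force: [-0.4, -0.3, -3.7]
opening: 0.201
grip_force: 30.0
```

Run:
```python
from h import *
snap("wrist","x");snap("wrist","wG");pose()
cv2.imwrite("pics/wGb.png",cv2.convertScaleAbs(load("wG")[3],alpha=1.5))
```

```text
t 11.45 [447.214   1.193 104.263] [ 3.141 -0.001  0.066] F [ 0.275 -0.886 -2.319] op 0.199 grip 30.0
```

View pics/wGb.png

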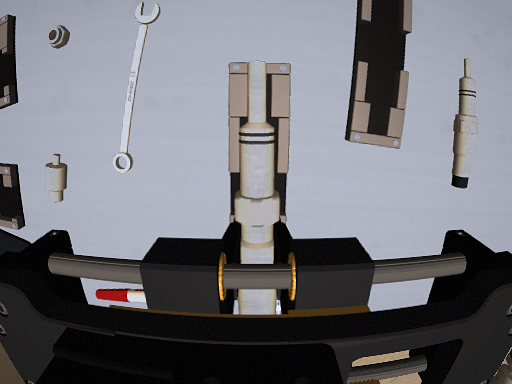

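The wrist view shows the 172 part held straight over nest_172, with its nozzle (257,90) over the narrow end (258,70). Lowering.

Call:
{"fn": "arm_command", "kwargs": {"delta_pos": [[0, 0, -0.1], [0, 0, -0.2], [0, 0, -0.27], [0, 0, -0.31], [0, 0, -0.33]], "delta_rot": [[0, 0, -0.007], [0, 0, -0.007], [0, 0, -0.007], [0, 0, -0.007], [0, 0, -0.007]], "claw": [1, 1, 1, 1, 1]}}

```text
t: 11.87
eef_pos: [446.7, 1.3, 20.2]
tcp_rot: [-3.141, 0.002, 0.054]
ft_force: [0.9, -0.1, -3.4]
opening: 0.196
grip_force: 30.0
```

Call:
{"fn": "arm_command", "kwargs": {"delta_pos": [[0, 0, -0.02], [0, 0, -0.035], [0, 0, -0.045], [0, 0, -0.053], [0, 0, -0.053]], "delta_rot": [[0, 0, 0], [0, 0, 0], [0, 0, 0], [0, 0, 0], [0, 0, 0]], "claw": [1, 1, 1, 1, 1]}}

```text
t: 12.28
eef_pos: [447.1, 1.2, 8.2]
tcp_rot: [3.141, -0.0, 0.052]
ft_force: [-1.6, 0.5, -3.5]
opening: 0.198
grip_force: 30.0
```

Run:
```python
from h import *
pose();snap("wrist","x");pose()
```

```text
t 12.28 [447.08    1.219   8.2  ] [ 3.141 -0.     0.052] F [-1.595  0.477 -3.55 ] op 0.198 grip 30.0
t 12.33 [447.118   1.226   8.329] [ 3.141 -0.     0.052] F [-0.756  0.435 -2.634] op 0.200 grip 30.0
```

Call:
{"fn": "arm_command", "kwargs": {"delta_pos": [[0, 0, -0.003], [0, 0, -0.003], [0, 0, -0.003], [0, 0, -0.003], [0, 0, -0.003]], "delta_rot": [[0, 0, 0], [0, 0, 0], [0, 0, 0], [0, 0, 0], [0, 0, 0]], "claw": [1, 0.5, 0.4, 0.4, 0.4]}}

```text
t: 12.75
eef_pos: [447.4, 1.2, 7.6]
tcp_rot: [3.141, -0.001, 0.051]
ft_force: [0.4, 0.4, -0.3]
opening: 0.417
grip_force: 0.0
```

Call:
{"fn": "arm_command", "kwargs": {"delta_pos": [[0, 0, 0], [0, 0, 0.04], [0, 0, 0.12], [0, 0, 0.26], [0, 0, 0.4]], "delta_rot": [[0, 0, 0], [0, 0, 0], [0, 0, 0], [0, 0, 0], [0, 0, 0]], "claw": [0.3, 0.2, 0, 0, 0]}}

```text
t: 13.17
eef_pos: [446.4, 1.3, 108.1]
tcp_rot: [-3.141, 0.002, 0.051]
ft_force: [-0.2, -0.4, 0.7]
opening: 0.772
grip_force: 0.0
```

Call:
{"fn": "arm_command", "kwargs": {"delta_pos": [[0.05, -0.1, 0.1], [0.11, -0.24, 0.2], [0.17, -0.38, 0.3], [0.23, -0.52, 0.3], [0.28, -0.64, 0.3]], "delta_rot": [[0, 0, 0], [0, 0, 0], [0, 0, 0], [0, 0, 0.01], [0, 0, 0.017]], "claw": [0, 0, 0, 0, 0]}}

```text
t: 13.58
eef_pos: [518.4, -161.1, 184.7]
tcp_rot: [3.139, -0.004, 0.079]
ft_force: [0.1, 0.4, -1.2]
opening: 0.997
grip_force: 0.0
```

Call:
{"fn": "arm_command", "kwargs": {"delta_pos": [[0.02, -0.1, 0], [0.04, -0.18, 0], [0.04, -0.2, 0], [0.04, -0.2, 0], [0.04, -0.2, 0]], "delta_rot": [[0, 0, 0], [0, 0, 0], [0, 0, 0], [0, 0, 0], [0, 0, 0]], "claw": [0, 0, 0, 0, 0]}}

```text
t: 14.0
eef_pos: [526.6, -208.2, 182.2]
tcp_rot: [-3.141, 0.001, 0.078]
ft_force: [-0.2, -0.7, -0.1]
opening: 0.998
grip_force: 0.0
```

Run:
```python
from h import *
snap("wrist","x");snap("wrist","wH");pose()
for v in("wH","wB2"):
    for b in((440,640,-245,-170),(455,540,-235,-185)):
        for o in comps(v,13,b): print(v,o["c"],"L %.1f W %.1f yaw %.1f"%(o["L"],o["W"],o["yaw"]))
cv2.imwrite("pics/oH.png",cv2.convertScaleAbs(np.hstack([ortho("wH",360,600,-260,60,16,2.2)]),alpha=1.5))
```

```text
t 14.10 [ 526.8   -207.603  182.463] [-3.141  0.     0.079] F [ 0.608 -0.094 -0.509] op 0.997 grip 0.0
wH [ 535.689 -209.921] L 141.0 W 25.9 yaw 4.2
wH [ 503.146 -212.35 ] L 75.8 W 25.9 yaw 4.2
wB2 [ 536.403 -209.555] L 138.1 W 26.5 yaw 4.6
wB2 [ 504.274 -212.136] L 73.6 W 26.4 yaw 4.5
```

View pics/oH.png

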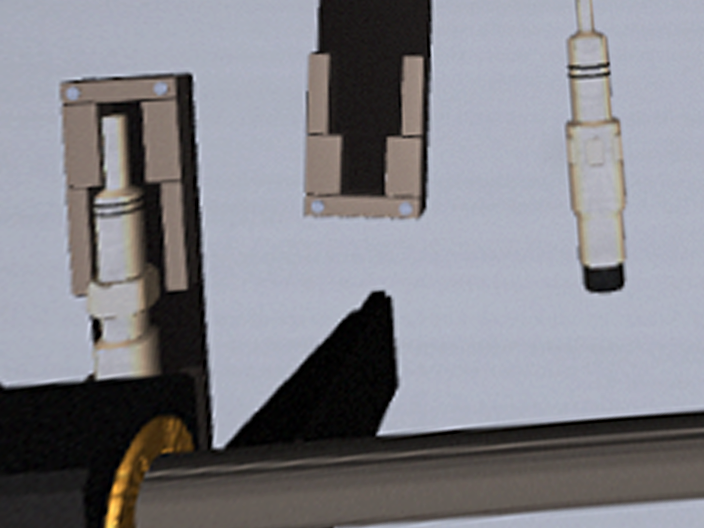

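The 172 part lies in its nest with its nozzle in the narrow channel (oH 115,150). The 137 part agrees between two views to under 1 mm at axis height 13. Descending on it.

Call:
{"fn": "arm_command", "kwargs": {"delta_pos": [[-0.007, -0.012, -0.14], [-0.007, -0.012, -0.28], [-0.007, -0.012, -0.42], [-0.007, -0.012, -0.54], [-0.007, -0.012, -0.62]], "delta_rot": [[0, 0, 0], [0, 0, 0], [0, 0, 0], [0, 0, 0], [0, 0, 0]], "claw": [0, 0, 0.2, 0.3, 0.3]}}

```text
t: 14.52
eef_pos: [524.5, -210.1, 25.1]
tcp_rot: [-3.14, 0.002, 0.079]
ft_force: [-0.4, -0.3, -0.1]
opening: 0.846
grip_force: 0.0
```

Call:
{"fn": "arm_command", "kwargs": {"delta_pos": [[0, 0, -0.04], [0, 0, -0.07], [0, 0, -0.092], [0, 0, -0.092], [0, 0, -0.092]], "delta_rot": [[0, 0, 0], [0, 0, 0], [0, 0, 0], [0, 0, 0], [0, 0, 0]], "claw": [0.3, 0.3, 0.4, 0.5, 0.7]}}

```text
t: 14.93
eef_pos: [525.8, -211.8, 5.3]
tcp_rot: [3.141, -0.001, 0.078]
ft_force: [0.3, -0.4, 0.4]
opening: 0.546
grip_force: 0.0
```

Call:
{"fn": "arm_command", "kwargs": {"delta_pos": [[0, 0, 0], [0, 0, 0], [0, 0, 0], [0, 0, 0], [0, 0, 0]], "delta_rot": [[0, 0, 0], [0, 0, 0], [0, 0, 0], [0, 0, 0], [0, 0, 0]], "claw": [1, 1, 1, 1, 1]}}

```text
t: 15.35
eef_pos: [525.4, -211.8, 4.7]
tcp_rot: [3.141, -0.0, 0.078]
ft_force: [-0.3, -2.7, 5.4]
opening: 0.196
grip_force: 26.8
```

Call:
{"fn": "arm_command", "kwargs": {"delta_pos": [[0, 0, 0], [0, 0, 0], [0, 0, 0], [0, 0, 0], [0, 0, 0]], "delta_rot": [[0, 0, 0], [0, 0, 0], [0, 0, 0], [0, 0, 0], [0, 0, 0]], "claw": [1, 1, 1, 1, 1]}}

```text
t: 15.77
eef_pos: [525.4, -211.8, 4.7]
tcp_rot: [3.141, -0.0, 0.078]
ft_force: [-0.9, 0.8, 5.3]
opening: 0.197
grip_force: 30.0
```

Call:
{"fn": "arm_command", "kwargs": {"delta_pos": [[0, 0, 0.04], [0, 0, 0.1], [0, 0, 0.2], [0, 0, 0.3], [0, 0, 0.4]], "delta_rot": [[0, 0, 0], [0, 0, 0], [0, 0, 0], [0, 0, 0], [0, 0, 0.06]], "claw": [1, 1, 1, 1, 1]}}

```text
t: 16.18
eef_pos: [525.0, -211.6, 105.6]
tcp_rot: [-3.141, 0.001, 0.171]
ft_force: [1.4, -0.3, -2.9]
opening: 0.197
grip_force: 30.0
```

Call:
{"fn": "arm_command", "kwargs": {"delta_pos": [[0.03, 0.04, 0], [0.06, 0.08, 0], [0.09, 0.12, 0], [0.12, 0.16, 0], [0.14, 0.21, 0]], "delta_rot": [[0, 0, 0.07], [0, 0, 0.14], [0, 0, 0.22], [0, 0, 0.3], [0, 0, 0.374]], "claw": [1, 1, 1, 1, 1]}}

```text
t: 16.6
eef_pos: [560.7, -159.0, 104.7]
tcp_rot: [3.141, 0.0, 0.766]
ft_force: [0.0, 0.4, -2.5]
opening: 0.199
grip_force: 30.0
```

Call:
{"fn": "arm_command", "kwargs": {"delta_pos": [[0.03, 0.04, 0], [0.06, 0.08, 0], [0.09, 0.12, 0], [0.12, 0.16, 0], [0.138, 0.212, 0]], "delta_rot": [[0, 0, 0.07], [0, 0, 0.15], [0, 0, 0.23], [0, 0, 0.3], [0, 0, 0.38]], "claw": [1, 1, 1, 1, 1]}}

```text
t: 17.02
eef_pos: [595.3, -106.0, 104.6]
tcp_rot: [3.142, 0.0, 1.361]
ft_force: [-0.2, -0.2, -2.7]
opening: 0.198
grip_force: 30.0
```

Call:
{"fn": "arm_command", "kwargs": {"delta_pos": [[0, 0, 0], [0, 0, 0], [0, 0, 0], [0, 0, 0], [0, 0, 0]], "delta_rot": [[0, 0, 0.07], [0, 0, 0.15], [0, 0, 0.23], [0, 0, 0.3], [0, 0, 0.38]], "claw": [1, 1, 1, 1, 1]}}

```text
t: 17.43
eef_pos: [594.6, -106.1, 104.6]
tcp_rot: [-3.141, -0.0, 1.958]
ft_force: [0.0, 0.9, -2.1]
opening: 0.201
grip_force: 30.0
```

Call:
{"fn": "arm_command", "kwargs": {"delta_pos": [[0, 0, 0], [0, 0, 0], [0, 0, 0], [0, 0, 0], [0, 0, 0]], "delta_rot": [[0, 0, 0.07], [0, 0, 0.15], [0, 0, 0.23], [0, 0, 0.3], [0, 0, 0.38]], "claw": [1, 1, 1, 1, 1]}}

```text
t: 17.85
eef_pos: [594.6, -106.2, 104.6]
tcp_rot: [-3.141, -0.001, 2.554]
ft_force: [-0.3, 0.0, -3.9]
opening: 0.196
grip_force: 30.0
```

Call:
{"fn": "arm_command", "kwargs": {"delta_pos": [[0, 0, 0], [0, 0, 0], [0, 0, 0], [0, 0, 0], [0, 0, 0]], "delta_rot": [[0, 0, 0.07], [0, 0, 0.15], [0, 0, 0.23], [0, 0, 0.3], [0, 0, 0.36]], "claw": [1, 1, 1, 1, 1]}}

```text
t: 18.27
eef_pos: [594.6, -106.2, 104.6]
tcp_rot: [3.141, -0.001, 3.12]
ft_force: [0.1, 0.2, -2.1]
opening: 0.195
grip_force: 30.0
```

Run:
```python
from h import *
snap("wrist","x");snap("wrist","wI");pose()
```

```text
t 18.37 [ 594.636 -106.25   104.618] [ 3.141 -0.     3.116] F [-0.297  0.113 -3.171] op 0.194 grip 30.0
```

Call:
{"fn": "arm_command", "kwargs": {"delta_pos": [[0, 0, -0.1], [0, 0, -0.2], [0, 0, -0.27], [0, 0, -0.31], [0, 0, -0.335]], "delta_rot": [[0, 0, 0], [0, 0, 0], [0, 0, 0], [0, 0, 0], [0, 0, 0]], "claw": [1, 1, 1, 1, 1]}}

```text
t: 18.78
eef_pos: [594.4, -106.2, 19.6]
tcp_rot: [3.141, -0.002, 3.112]
ft_force: [-1.2, -0.5, 4.6]
opening: 0.201
grip_force: 30.0
```

Call:
{"fn": "arm_command", "kwargs": {"delta_pos": [[0, 0, -0.02], [0, 0, -0.035], [0, 0, -0.045], [0, 0, -0.05], [0, 0, -0.05]], "delta_rot": [[0, 0, 0], [0, 0, 0], [0, 0, 0], [0, 0, 0], [0, 0, 0]], "claw": [1, 1, 1, 1, 1]}}

```text
t: 19.2
eef_pos: [595.2, -106.5, 8.7]
tcp_rot: [-3.141, 0.001, 3.114]
ft_force: [0.3, -2.2, -2.7]
opening: 0.196
grip_force: 30.0
```

Call:
{"fn": "arm_command", "kwargs": {"delta_pos": [[0, 0, 0], [0, 0, 0], [0, 0, 0], [0, 0, 0], [0, 0, 0]], "delta_rot": [[0, 0, 0], [0, 0, 0], [0, 0, 0], [0, 0, 0], [0, 0, 0]], "claw": [1, 0.5, 0.4, 0.4, 0.4]}}

```text
t: 19.62
eef_pos: [594.9, -106.2, 8.3]
tcp_rot: [3.141, 0.0, 3.114]
ft_force: [0.6, -0.3, -0.1]
opening: 0.42
grip_force: 0.0
```

Call:
{"fn": "arm_command", "kwargs": {"delta_pos": [[0, 0, 0], [0, 0, 0.04], [0, 0, 0.12], [0, 0, 0.26], [0, 0, 0.4]], "delta_rot": [[0, 0, 0], [0, 0, 0], [0, 0, 0], [0, 0, 0], [0, 0, 0]], "claw": [0.3, 0.2, 0, 0, 0]}}

```text
t: 20.03
eef_pos: [594.3, -106.1, 109.3]
tcp_rot: [3.141, -0.002, 3.114]
ft_force: [0.8, -0.6, 0.6]
opening: 0.778
grip_force: 0.0
```

Call:
{"fn": "arm_command", "kwargs": {"delta_pos": [[0, 0, 0.14], [0, 0, 0.28], [0, 0, 0.4], [0, 0, 0.4], [0, 0, 0.4]], "delta_rot": [[0, 0, 0], [0, 0, 0], [0, 0, 0], [0, 0, 0], [0, 0, 0]], "claw": [0, 0, 0, 0, 0]}}

```text
t: 20.45
eef_pos: [595.2, -106.3, 210.5]
tcp_rot: [-3.141, 0.004, 3.114]
ft_force: [-0.4, -0.7, -0.8]
opening: 0.997
grip_force: 0.0
```

Run:
```python
from h import *
pose();snap("wrist","x");snap("wrist","wJ");pose()
cv2.imwrite("pics/wJb.png",cv2.convertScaleAbs(load("wJ")[3],alpha=1.5))
```

```text
t 20.45 [ 595.196 -106.33   210.458] [-3.141  0.004  3.114] F [-0.368 -0.703 -0.835] op 0.997 grip 0.0
t 20.55 [ 594.346 -106.086  207.729] [ 3.141 -0.001  3.114] F [ 0.044 -0.125 -1.337] op 0.999 grip 0.0
```

View pics/wJb.png

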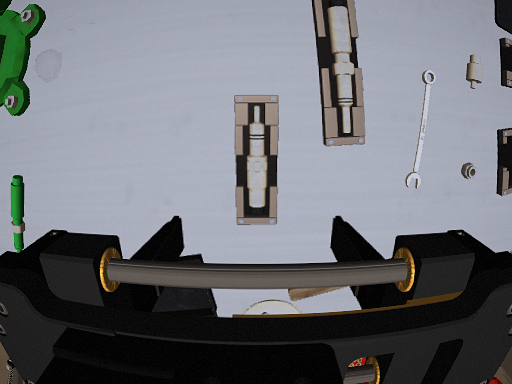

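Both long parts lie in their nests: 137 at (257,160) with its nozzle in the narrow end (257,110), 172 at (340,70) with its nozzle in the narrow end (347,120). On to the 80 part.

Call:
{"fn": "arm_command", "kwargs": {"delta_pos": [[-0.02, 0.15, 0], [-0.04, 0.3, 0], [-0.06, 0.45, 0], [-0.08, 0.6, 0], [-0.1, 0.75, 0]], "delta_rot": [[0, 0, 0], [0, 0, 0], [0, 0, 0], [0, 0, 0], [0, 0, 0]], "claw": [0, 0, 0, 0, 0]}}

```text
t: 20.97
eef_pos: [568.8, 82.7, 206.7]
tcp_rot: [-3.142, -0.003, 3.114]
ft_force: [0.8, -0.2, -0.3]
opening: 0.999
grip_force: 0.0
```

Call:
{"fn": "arm_command", "kwargs": {"delta_pos": [[-0.02, 0.15, 0], [-0.04, 0.3, 0], [-0.06, 0.45, 0], [-0.08, 0.6, 0], [-0.1, 0.75, 0]], "delta_rot": [[0, 0, 0], [0, 0, 0], [0, 0, 0], [0, 0, 0], [0, 0, 0]], "claw": [0, 0, 0, 0, 0]}}

```text
t: 21.38
eef_pos: [543.8, 270.4, 206.6]
tcp_rot: [-3.141, -0.003, 3.114]
ft_force: [0.9, -0.1, 0.2]
opening: 0.996
grip_force: 0.0
```

Call:
{"fn": "arm_command", "kwargs": {"delta_pos": [[-0.02, 0.14, 0], [-0.04, 0.28, 0], [-0.06, 0.42, 0], [-0.08, 0.54, 0], [-0.08, 0.61, 0]], "delta_rot": [[0, 0, 0.03], [0, 0, 0.06], [0, 0, 0.09], [0, 0, 0.13], [0, 0, 0.13]], "claw": [0, 0, 0, 0, 0]}}

```text
t: 21.8
eef_pos: [523.1, 424.0, 206.2]
tcp_rot: [-3.141, -0.003, -2.959]
ft_force: [0.6, -0.5, 0.8]
opening: 1.001
grip_force: 0.0
```

Run:
```python
from h import *
snap("wrist","x");snap("wrist","x");snap("wrist","wK");pose()
for v in("wK","wA","wA2"):
    for z,b in((13,(455,565,395,450)),(13,(499,565,395,450))):
        for o in comps(v,z,b): print(v,b[0],o["c"],"mass",o["m"],"L %.1f W %.1f yaw %.1f"%(o["L"],o["W"],o["yaw"]))
```

```text
t 21.95 [523.964 421.843 206.17 ] [-3.14  -0.003 -2.963] F [ 0.08  -1.492 -0.79 ] op 0.995 grip 0.0
wK 455 [510.968 419.964] mass [514.715 420.995] L 80.5 W 25.7 yaw 10.7
wK 499 [523.945 422.397] mass [524.283 422.435] L 54.0 W 25.8 yaw 10.5
wA 455 [510.65 420.3 ] mass [515.08  420.866] L 81.3 W 26.5 yaw 10.3
wA 499 [523.976 422.772] mass [523.983 420.525] L 54.2 W 26.4 yaw 10.4
wA2 455 [510.489 420.007] mass [514.168 417.102] L 81.6 W 28.0 yaw 10.5
wA2 499 [523.653 421.812] mass [524.73  416.396] L 54.7 W 26.8 yaw 12.5
```

Call:
{"fn": "arm_command", "kwargs": {"delta_pos": [[0, 0.003, -0.15], [0, 0.003, -0.3], [0, 0.003, -0.45], [0, 0.003, -0.6], [0, 0.003, -0.7]], "delta_rot": [[0, 0, 0], [0, 0, 0], [0, 0, 0], [0, 0, 0], [0, 0, 0]], "claw": [0, 0, 0.2, 0.3, 0.3]}}

```text
t: 22.37
eef_pos: [523.8, 419.4, 29.1]
tcp_rot: [-3.14, -0.004, -2.967]
ft_force: [-0.9, -0.4, 0.1]
opening: 0.845
grip_force: 0.0
```

Call:
{"fn": "arm_command", "kwargs": {"delta_pos": [[0, 0, -0.04], [0, 0, -0.08], [0, 0, -0.107], [0, 0, -0.107], [0, 0, -0.107]], "delta_rot": [[0, 0, 0], [0, 0, 0], [0, 0, 0], [0, 0, 0], [0, 0, 0]], "claw": [0.3, 0.3, 0.4, 0.5, 0.7]}}

```text
t: 22.78
eef_pos: [525.4, 422.1, 7.5]
tcp_rot: [3.141, 0.001, -2.965]
ft_force: [0.1, -0.0, 0.1]
opening: 0.544
grip_force: 0.0
```

Call:
{"fn": "arm_command", "kwargs": {"delta_pos": [[0, 0, 0], [0, 0, 0], [0, 0, 0], [0, 0, 0], [0, 0, 0]], "delta_rot": [[0, 0, 0], [0, 0, 0], [0, 0, 0], [0, 0, 0], [0, 0, 0]], "claw": [1, 1, 1, 1, 1]}}

```text
t: 23.2
eef_pos: [524.9, 422.1, 6.8]
tcp_rot: [3.141, 0.001, -2.965]
ft_force: [0.4, -0.6, 4.4]
opening: 0.2
grip_force: 25.6
```

Call:
{"fn": "arm_command", "kwargs": {"delta_pos": [[0, 0, 0], [0, 0, 0], [0, 0, 0], [0, 0, 0], [0, 0, 0]], "delta_rot": [[0, 0, 0], [0, 0, 0], [0, 0, 0], [0, 0, 0], [0, 0, 0]], "claw": [1, 1, 1, 1, 1]}}

```text
t: 23.62
eef_pos: [524.9, 422.1, 6.8]
tcp_rot: [3.141, 0.0, -2.965]
ft_force: [-1.4, -0.6, 5.7]
opening: 0.197
grip_force: 30.0
```

Call:
{"fn": "arm_command", "kwargs": {"delta_pos": [[0, 0, 0.04], [0, 0, 0.1], [0, 0, 0.2], [0, 0, 0.3], [0, 0, 0.4]], "delta_rot": [[0, 0, 0], [0, 0, 0], [0, 0, 0], [0, 0, 0], [0, 0, -0.06]], "claw": [1, 1, 1, 1, 1]}}

```text
t: 24.03
eef_pos: [524.6, 421.7, 107.5]
tcp_rot: [-3.141, -0.001, -3.058]
ft_force: [-0.1, 0.8, -1.6]
opening: 0.197
grip_force: 30.0
```

Call:
{"fn": "arm_command", "kwargs": {"delta_pos": [[0.02, -0.04, 0], [0.04, -0.08, 0], [0.06, -0.12, 0], [0.08, -0.16, 0], [0.09, -0.21, 0]], "delta_rot": [[0, 0, -0.07], [0, 0, -0.15], [0, 0, -0.23], [0, 0, -0.31], [0, 0, -0.39]], "claw": [1, 1, 1, 1, 1]}}

```text
t: 24.45
eef_pos: [547.7, 369.1, 106.7]
tcp_rot: [3.141, 0.0, 2.608]
ft_force: [-0.6, -1.0, -1.3]
opening: 0.194
grip_force: 30.0
```

Call:
{"fn": "arm_command", "kwargs": {"delta_pos": [[0.02, -0.04, 0], [0.04, -0.08, 0], [0.06, -0.12, 0], [0.08, -0.16, 0], [0.088, -0.209, 0]], "delta_rot": [[0, 0, -0.07], [0, 0, -0.15], [0, 0, -0.23], [0, 0, -0.31], [0, 0, -0.39]], "claw": [1, 1, 1, 1, 1]}}

```text
t: 24.87
eef_pos: [569.7, 316.8, 106.6]
tcp_rot: [3.142, 0.0, 1.998]
ft_force: [-0.3, -0.5, -1.8]
opening: 0.199
grip_force: 30.0
```

Call:
{"fn": "arm_command", "kwargs": {"delta_pos": [[0, 0, 0], [0, 0, 0], [0, 0, 0], [0, 0, 0], [0, 0, 0]], "delta_rot": [[0, 0, -0.07], [0, 0, -0.15], [0, 0, -0.23], [0, 0, -0.31], [0, 0, -0.39]], "claw": [1, 1, 1, 1, 1]}}

```text
t: 25.28
eef_pos: [569.2, 317.1, 106.6]
tcp_rot: [-3.141, 0.0, 1.388]
ft_force: [-0.8, 0.5, -1.4]
opening: 0.199
grip_force: 30.0
```

Call:
{"fn": "arm_command", "kwargs": {"delta_pos": [[0, 0, 0], [0, 0, 0], [0, 0, 0], [0, 0, 0], [0, 0, 0]], "delta_rot": [[0, 0, -0.07], [0, 0, -0.15], [0, 0, -0.23], [0, 0, -0.31], [0, 0, -0.39]], "claw": [1, 1, 1, 1, 1]}}

```text
t: 25.7
eef_pos: [569.2, 317.1, 106.6]
tcp_rot: [-3.142, 0.001, 0.778]
ft_force: [-0.3, 0.0, -1.2]
opening: 0.203
grip_force: 30.0
```

Call:
{"fn": "arm_command", "kwargs": {"delta_pos": [[0, 0, 0], [0, 0, 0], [0, 0, 0], [0, 0, 0], [0, 0, 0]], "delta_rot": [[0, 0, -0.07], [0, 0, -0.15], [0, 0, -0.23], [0, 0, -0.31], [0, 0, -0.391]], "claw": [1, 1, 1, 1, 1]}}

```text
t: 26.12
eef_pos: [569.2, 317.1, 106.6]
tcp_rot: [3.141, 0.001, 0.168]
ft_force: [0.2, -0.9, -1.4]
opening: 0.198
grip_force: 30.0
```

Run:
```python
from h import *
snap("wrist","x");snap("wrist","wL");pose()
print(np.array(dots("wL",(500,650,260,370))).round(1).tolist())
```

```text
t 26.22 [569.224 317.114 106.596] [3.141 0.    0.172] F [-0.744  0.212 -1.251] op 0.199 grip 30.0
[[636.0, 308.0, 503.0], [629.5, 347.4, 502.0], [530.1, 274.8, 113.0], [501.3, 290.7, 71.0]]
```

Call:
{"fn": "arm_command", "kwargs": {"delta_pos": [[0, 0, -0.1], [0, 0, -0.2], [0, 0, -0.27], [0, 0, -0.31], [0, 0, -0.335]], "delta_rot": [[0, 0, -0.007], [0, 0, -0.007], [0, 0, -0.007], [0, 0, -0.007], [0, 0, -0.007]], "claw": [1, 1, 1, 1, 1]}}

```text
t: 26.63
eef_pos: [569.0, 317.0, 21.5]
tcp_rot: [3.141, 0.002, 0.166]
ft_force: [-0.1, -0.1, -2.1]
opening: 0.197
grip_force: 30.0
```

Call:
{"fn": "arm_command", "kwargs": {"delta_pos": [[0, 0, -0.02], [0, 0, -0.035], [0, 0, -0.045], [0, 0, -0.05], [0, 0, -0.05]], "delta_rot": [[0, 0, 0], [0, 0, 0], [0, 0, 0], [0, 0, 0], [0, 0, 0]], "claw": [1, 1, 1, 1, 1]}}

```text
t: 27.05
eef_pos: [569.7, 317.3, 10.9]
tcp_rot: [-3.141, -0.001, 0.164]
ft_force: [0.3, -0.9, -1.4]
opening: 0.201
grip_force: 30.0
```

Call:
{"fn": "arm_command", "kwargs": {"delta_pos": [[0, 0, 0], [0, 0, 0], [0, 0, 0], [0, 0, 0], [0, 0, 0]], "delta_rot": [[0, 0, 0], [0, 0, 0], [0, 0, 0], [0, 0, 0], [0, 0, 0]], "claw": [1, 0.5, 0.4, 0.4, 0.4]}}

```text
t: 27.47
eef_pos: [569.4, 317.3, 10.3]
tcp_rot: [-3.142, -0.0, 0.163]
ft_force: [0.1, 0.7, -0.7]
opening: 0.421
grip_force: 0.0
```

Call:
{"fn": "arm_command", "kwargs": {"delta_pos": [[0, 0, 0], [0, 0, 0.04], [0, 0, 0.12], [0, 0, 0.26], [0, 0, 0.4]], "delta_rot": [[0, 0, 0], [0, 0, 0], [0, 0, 0], [0, 0, 0], [0, 0, 0]], "claw": [0.3, 0.2, 0, 0, 0]}}

```text
t: 27.88
eef_pos: [568.9, 317.0, 111.2]
tcp_rot: [3.141, 0.002, 0.163]
ft_force: [0.8, 0.1, 1.4]
opening: 0.77
grip_force: 0.0
```

Call:
{"fn": "arm_command", "kwargs": {"delta_pos": [[-0.1, -0.08, 0.08], [-0.2, -0.16, 0.16], [-0.3, -0.24, 0.2], [-0.4, -0.32, 0.2], [-0.5, -0.39, 0.2]], "delta_rot": [[0, 0, -0.04], [0, 0, -0.08], [0, 0, -0.12], [0, 0, -0.16], [0, 0, -0.19]], "claw": [0, 0, 0, 0, 0]}}

```text
t: 28.3
eef_pos: [443.3, 218.8, 161.6]
tcp_rot: [-3.141, -0.002, -0.139]
ft_force: [0.3, 0.1, 0.0]
opening: 0.997
grip_force: 0.0
```

Run:
```python
from h import *
snap("wrist","x");snap("wrist","x");snap("wrist","wM");pose()
for v in("wM","wA2"):
    for b in((415,490,190,245),(415,464,190,245)):
        for o in comps(v,13,b): print(v,o["c"],"L %.1f W %.1f yaw %.1f"%(o["L"],o["W"],o["yaw"]))
print(np.array(dots("wM",(370,470,280,370))).round(1).tolist())
cv2.imwrite("pics/oM.png",cv2.convertScaleAbs(np.hstack([ortho("wM",340,660,180,380,16,1.8),ortho("wM",415,490,190,245,13,7)[:576]if 0 else cv2.resize(ortho("wM",415,490,190,245,13,6),(420,576))]),alpha=1.5))
```

```text
t 28.45 [443.326 219.    161.432] [-3.141 -0.001 -0.136] F [1.702 0.36  0.833] op 0.998 grip 0.0
wM [449.365 218.055] L 52.8 W 26.1 yaw -8.1
wM [444.14  218.798] L 43.3 W 26.1 yaw -7.6
wA2 [449.206 217.926] L 51.5 W 26.5 yaw -7.8
wA2 [444.569 218.554] L 42.2 W 26.5 yaw -7.1
[[455.6, 337.7, 436.0], [454.7, 297.5, 448.0], [384.8, 299.2, 389.0], [380.4, 368.6, 66.0]]
```

View pics/oM.png

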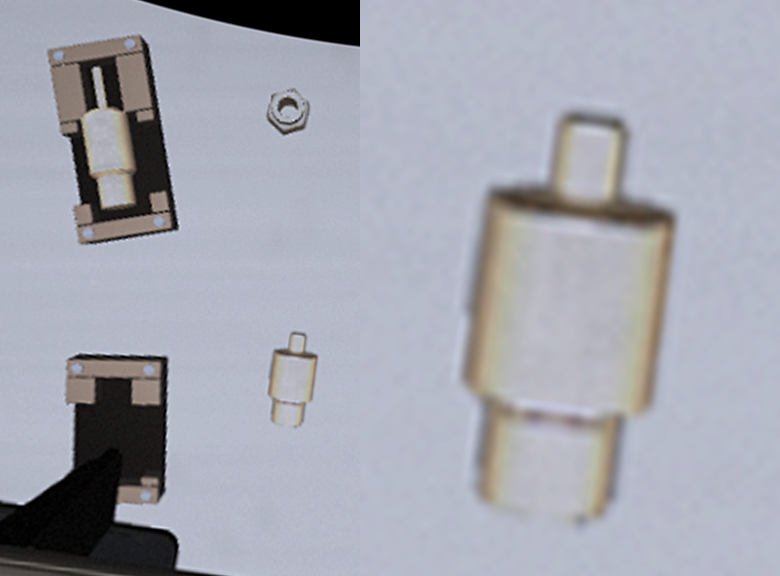

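The 80 part is in its nest with the pin nozzle in the narrow end (97,85). The crop of the 50 part shows the 10 mm stub at the top (+x) and a wider 16 mm step at the tail, so no flip is needed. Gripping it.

Call:
{"fn": "arm_command", "kwargs": {"delta_pos": [[0.004, 0, -0.13], [0.004, 0, -0.26], [0.004, 0, -0.39], [0.004, 0, -0.48], [0.004, 0, -0.54]], "delta_rot": [[0, 0, 0], [0, 0, 0], [0, 0, 0], [0, 0, 0], [0, 0, 0]], "claw": [0, 0, 0.2, 0.3, 0.3]}}

```text
t: 28.87
eef_pos: [445.6, 220.0, 23.0]
tcp_rot: [3.141, 0.001, -0.135]
ft_force: [0.3, 0.7, -0.3]
opening: 0.844
grip_force: 0.0
```

Call:
{"fn": "arm_command", "kwargs": {"delta_pos": [[0, 0, -0.04], [0, 0, -0.07], [0, 0, -0.09], [0, 0, -0.09], [0, 0, -0.09]], "delta_rot": [[0, 0, 0], [0, 0, 0], [0, 0, 0], [0, 0, 0], [0, 0, 0]], "claw": [0.3, 0.3, 0.4, 0.5, 0.7]}}

```text
t: 29.28
eef_pos: [445.7, 219.9, 3.1]
tcp_rot: [-3.141, -0.001, -0.135]
ft_force: [0.4, -0.0, 0.7]
opening: 0.548
grip_force: 0.0
```

Call:
{"fn": "arm_command", "kwargs": {"delta_pos": [[0, 0, 0], [0, 0, 0], [0, 0, 0], [0, 0, 0], [0, 0, 0]], "delta_rot": [[0, 0, 0], [0, 0, 0], [0, 0, 0], [0, 0, 0], [0, 0, 0]], "claw": [1, 1, 1, 1, 1]}}

```text
t: 29.7
eef_pos: [445.4, 219.7, 2.9]
tcp_rot: [-3.142, -0.0, -0.135]
ft_force: [-0.5, -0.2, 2.7]
opening: 0.196
grip_force: 26.1
```

Call:
{"fn": "arm_command", "kwargs": {"delta_pos": [[0, 0, 0], [0, 0, 0], [0, 0, 0], [0, 0, 0], [0, 0, 0]], "delta_rot": [[0, 0, 0], [0, 0, 0], [0, 0, 0], [0, 0, 0], [0, 0, 0]], "claw": [1, 1, 1, 1, 1]}}

```text
t: 30.12
eef_pos: [445.4, 219.7, 2.9]
tcp_rot: [-3.142, -0.0, -0.135]
ft_force: [-0.7, -1.6, 5.3]
opening: 0.199
grip_force: 30.0
```

Call:
{"fn": "arm_command", "kwargs": {"delta_pos": [[0, 0, 0.04], [0, 0, 0.1], [0, 0, 0.2], [0, 0, 0.3], [0, 0, 0.3]], "delta_rot": [[0, 0, 0], [0, 0, 0], [0, 0, 0], [0, 0, 0.02], [0, 0, 0.04]], "claw": [1, 1, 1, 1, 1]}}

```text
t: 30.53
eef_pos: [446.7, 220.3, 81.7]
tcp_rot: [-3.14, -0.005, -0.071]
ft_force: [0.5, 0.8, -0.5]
opening: 0.199
grip_force: 30.0
```

Call:
{"fn": "arm_command", "kwargs": {"delta_pos": [[-0.03, 0.1, 0], [-0.06, 0.2, 0], [-0.09, 0.3, 0], [-0.117, 0.37, 0], [-0.117, 0.395, 0]], "delta_rot": [[0, 0, 0.03], [0, 0, 0.033], [0, 0, 0.033], [0, 0, 0.033], [0, 0, 0.033]], "claw": [1, 1, 1, 1, 1]}}

```text
t: 30.95
eef_pos: [414.9, 320.3, 78.2]
tcp_rot: [-3.141, 0.0, -0.019]
ft_force: [-0.1, 0.7, -1.7]
opening: 0.199
grip_force: 30.0
```

Run:
```python
from h import *
snap("wrist","x");snap("wrist","x");snap("wrist","wN");pose()
```

```text
t 31.10 [416.076 318.411  77.85 ] [ 3.141 -0.    -0.02 ] F [-0.01  -1.019 -0.883] op 0.193 grip 30.0
```

Right over nest_50. I'll lower, release, then back off to a spot that sees everything.

Call:
{"fn": "arm_command", "kwargs": {"delta_pos": [[0, 0, -0.08], [0, 0, -0.16], [0, 0, -0.2], [0, 0, -0.22], [0, 0, -0.235]], "delta_rot": [[0, 0, 0], [0, 0, 0], [0, 0, 0], [0, 0, 0], [0, 0, 0]], "claw": [1, 1, 1, 1, 1]}}

```text
t: 31.52
eef_pos: [416.3, 317.8, 18.5]
tcp_rot: [3.141, 0.001, -0.021]
ft_force: [-0.3, 0.5, -0.3]
opening: 0.2
grip_force: 30.0
```

Call:
{"fn": "arm_command", "kwargs": {"delta_pos": [[0, 0, -0.02], [0, 0, -0.035], [0, 0, -0.045], [0, 0, -0.05], [0, 0, -0.05]], "delta_rot": [[0, 0, 0], [0, 0, 0], [0, 0, 0], [0, 0, 0], [0, 0, 0]], "claw": [1, 1, 1, 1, 1]}}

```text
t: 31.93
eef_pos: [416.2, 318.4, 6.9]
tcp_rot: [-3.142, -0.0, -0.02]
ft_force: [-0.4, -2.5, 3.1]
opening: 0.204
grip_force: 30.0
```

Call:
{"fn": "arm_command", "kwargs": {"delta_pos": [[0, 0, 0], [0, 0, 0], [0, 0, 0], [0, 0, 0], [0, 0, 0]], "delta_rot": [[0, 0, 0], [0, 0, 0], [0, 0, 0], [0, 0, 0], [0, 0, 0]], "claw": [1, 0.5, 0.4, 0.4, 0.4]}}

```text
t: 32.35
eef_pos: [416.2, 318.6, 6.4]
tcp_rot: [-3.142, -0.0, -0.02]
ft_force: [-0.2, 0.6, 0.5]
opening: 0.427
grip_force: 0.0
```

Call:
{"fn": "arm_command", "kwargs": {"delta_pos": [[0, 0, 0], [0, 0, 0.04], [0, 0, 0.12], [0, 0, 0.26], [0, 0, 0.4]], "delta_rot": [[0, 0, 0], [0, 0, 0], [0, 0, 0], [0, 0, 0], [0, 0, 0]], "claw": [0.3, 0.2, 0, 0, 0]}}

```text
t: 32.77
eef_pos: [415.5, 318.1, 107.6]
tcp_rot: [3.14, 0.002, -0.021]
ft_force: [-0.4, 0.1, 0.5]
opening: 0.772
grip_force: 0.0
```

Call:
{"fn": "arm_command", "kwargs": {"delta_pos": [[0, 0, 0.14], [0, 0, 0.28], [0, 0, 0.42], [0, 0, 0.5], [0, 0, 0.5]], "delta_rot": [[0, 0, 0], [0, 0, 0], [0, 0, 0], [0, 0, 0], [0, 0, 0]], "claw": [0, 0, 0, 0, 0]}}

```text
t: 33.18
eef_pos: [417.1, 319.2, 236.6]
tcp_rot: [-3.138, -0.007, -0.02]
ft_force: [-0.7, 0.0, -0.4]
opening: 1.0
grip_force: 0.0
```

Call:
{"fn": "arm_command", "kwargs": {"delta_pos": [[-0.02, -0.12, 0.05], [-0.04, -0.24, 0.1], [-0.04, -0.36, 0.14], [-0.04, -0.46, 0.14], [-0.04, -0.46, 0.14]], "delta_rot": [[0, 0, 0], [0, 0, 0], [0, 0, 0], [0, 0, 0], [0, 0, 0]], "claw": [0, 0, 0, 0, 0]}}

```text
t: 33.6
eef_pos: [405.5, 200.6, 266.9]
tcp_rot: [3.141, -0.0, -0.023]
ft_force: [-0.1, 1.1, 0.7]
opening: 1.002
grip_force: 0.0
```

Run:
```python
from h import *
snap("wrist","x");snap("wrist","x");snap("wrist","wO");pose()
cv2.imwrite("pics/wOb.png",cv2.convertScaleAbs(cv2.resize(load("wO")[3],(800,600),interpolation=cv2.INTER_CUBIC),alpha=1.6))
```

```text
t 33.75 [406.005 203.52  266.347] [-3.142  0.    -0.021] F [-0.047 -0.554  0.72 ] op 1.000 grip 0.0
```

View pics/wOb.png

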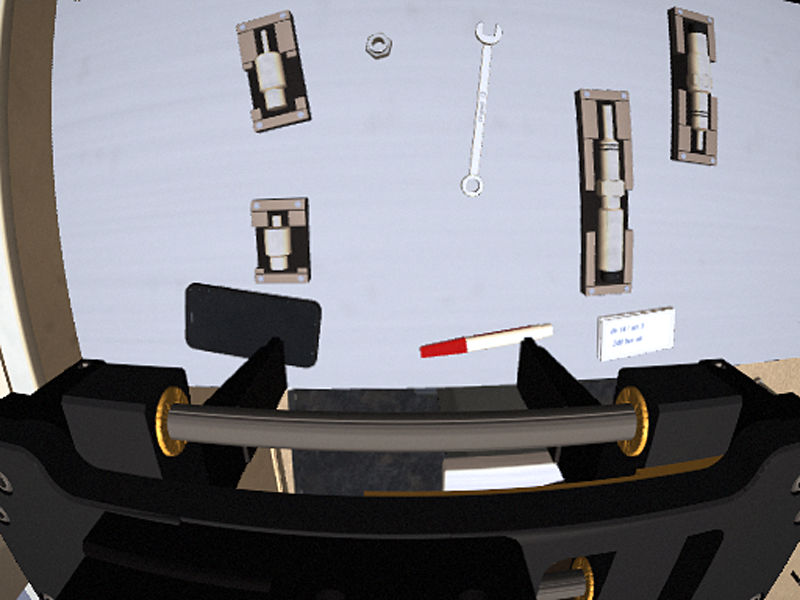

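All four parts lie in their own nests with nozzles in the narrow ends: 80 (270,70), 50 (278,240), 172 (607,190), 137 (695,85). The nut (378,45) and spanner (480,110) look untouched.

```bash
python3 -c "
from cell import *
print(job_done())"
```

```text
the job is handed in; nothing more can be done
None
```

The job is handed in at about 34 s of the 99 s limit: the last wrist picture shows all four injectors in their own nests, nozzles in the narrow ends, with the spanner and union nut left where they lay.

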